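Pack the film transit case, close its lid and pin it shut

ROBOT

A 6-joint arm with a two-finger parallel gripper is mounted at the origin on the work surface. World frame = base frame: x ahead of the robot, y to its left, z up, the work surface at z = 0. Lengths are in m, angles in rad, forces in N, time in s.
With the tool pointing down it reaches from about 0.375 to 0.925 m from the base axis. Payload 5.7 kg.
Tool frame: the origin (TCP) lies midway between the tips of the shut fingers; the grasp point (between the pads) lies bot.tcp_to_grasp behind it (bot.tcp_to_grasp is the distance from the TCP to the grasp point, in m); z points along the fingers, y is the line along which they close (so a half turn about z gives the same grasp; the last joint's range is limited). The gripper opens to 85 mm and grips with 20 to 120 N. Pads are 22 mm wide; open, the fingers measure 114 mm over their backs; the gripper's body (76 mm by 85 mm) begins 54 mm behind the grasp point. The pads swing forward as they close: fully open they stand 13 mm farther back than shut.
Start: joints at [-1.268, 0.359, 1.51, -0, 1.272, -0.115], TCP at [0.243, -0.548, 0.198] pointing down, gripper open.
Joint ranges: [-2.97, 2.97], [-1.01, 2.36], [0.21, 2.38], [-0.96, 4.11], [0.2, 2.71], [-2.98, 2.98]. Speed limits (rad/s): [2.39, 2.39, 3.14, 3.14, 3.14, 3.14].

INTERFACE

Orientations are given as a unit quaternion [x, y, z, w].
In Python, from workcell import bot, cams, finish_job gives the robot as it stands.
- The arm moves only by the tool carry_out, never from a script. Its arguments are lists of equal length, an entry for each row: "linear": the shift along the tool's x, y, z in mm, a list of three; "twist": the turn about the tool's z in rad. A call has 1 to 20 rows; each row is the pose to reach, as a shift and turn from the pose commanded when the call began, along the tool's axes at that moment; what a row does not reach only later rows make up. A row lasts 1/8 s, in which the tool goes at most 62.5 mm and 10.7 degrees, less where a joint would pass 70% of its speed; a pose out of reach is approached as far as the arm can. A call with a gripper value outside its range is refused whole. "fingers" is the finger opening in mm, from 0 to 85.4, set as the call begins (left out, the last holds). The fingers move at their own pace and stop on an object; "newtons" is the grip in N (left out, the last holds). Time passes only in rows, so rows that repeat a pose let the fingers close. It gives the time, the measured TCP pose, the force, the opening and the grip force at its end, in the units of the state.
- bot.read_state(): the state, without advancing time (a new reading comes with each control period).
- cams.get_image(name): name is "scene" or "top" or "wrist"; returns the picture (480x640x3 uint8, red, green, blue); there is no depth.
- cams.get_calibration(name): a dict with "mtx" (3x3 intrinsics, pixels), "dist" ([k1, k2, p1, p2, k3] as OpenCV has them; the pictures are not rectified), "R" (3x3) and "t" (3): a world point X has camera coordinates R X + t. Camera axes: x right, y down, z forward; pixel columns grow to the right and rows downward; lengths in m; the calibration is good to about 2 mm. A picture is of the moment at which its call begins: read the wrist's pose just before it. get_calibration takes no time and is no camera call; for the wrist camera it gives the pose at the moment of the call.
- finish_job(): hands the job in; it is judged then, once.
The state is a dict: "time_s": time; "q": joint angles; "qvel": joint speeds; "joint_torque": joint torques, N m; "ee_pos": TCP position; "tool_rot": TCP orientation; "contact_force": force on the tool from outside, world axes, zero at the start; "wrist_torque": the same for the moment, N m; "width": finger opening in m; "gripper_force": force on a finger pad.
Only numpy, scipy, OpenCV 4.12 (cv2) and the standard library are available. Lean on these libraries where they do the work, as an engineer would, in place of code of your own. Each camera call takes 0.05 s, during which the arm holds its last target. There are 200 camera calls.

TASK

Lift the lid of the grey transit case gently open until it rests on its back stop, then pack every film tin and orange cassette box lying on the bench into the case, each standing flat on the case floor and none on top of another. Then lower the lid gently until it is fully shut, without letting it slam, and push the red-handled locking pin down through the yellow lid eye and the lug below it as far as it goes. Leave the mug, the white film core and the black loupe where they are.

Things in the scene. Friction and masses are not known exactly. Their poses are not given: they have to be found in the camera images.
- case: Grey open-topped transit case fixed to the bench, slightly turned: 212 x 212 mm outside, walls 8 mm (inside 196 x 196), dark floor 6 mm thick, rim 78 mm above the bench. Origin: centre of its underside, z up; lid hinged along its +y rim, front (handle, lug) at -y. In one layer it just holds three tins and two boxes: a 2 x 2 grid, both boxes side by side in one quarter.
- lid (a joint): Lid angle, rad: 0 = shut on the rim; 2.0 = fully open on its back stop, leaning away beyond the case's +y side. A 212 x 212 x 8 mm aluminium plate, 0.42 kg, on a lightly damped hinge; by its own weight it falls shut from below 1.5 rad and onto the back stop from above 1.65. Let go above the rim it falls at nearly 2 rad/s, which is slamming.
- lid_hinge (a point): Middle of the lid's hinge axis, on the top of the case's +y rim, 78 mm above the bench; the axis runs along the case's x.
- lid_handle (a point): Middle of the lid's black round handle bar, 12 mm diameter, 96 mm long along the case's x, on two end arms, centre 45 mm beyond the lid's free edge: 257 mm from the hinge axis, 4 mm above the plate's underside (82 mm above the bench when shut, 0.31 m when open). Fingers from above fit either side of it all along its swing and it can turn between them.
- case_eye (a point): Centre of the top of the case's steel locking lug (36 x 40 x 10 mm, vertical hole 17 mm across), 78 mm above the bench on the front near the -x corner: x -82, y -126 mm in the case's frame. With the lid shut, the lid's yellow eye plate (8 mm thick, same hole) lies on it, its top 86 mm above the bench.
- pin: Locking pin, upright; origin on its axis at the underside of its steel collar (28 mm diameter, 6 mm high). Below: 12 mm shaft, 55 mm long, tapered end. Above: red round grip, 20 mm diameter, 45 mm tall. 0.09 kg. Starts in the parking block, collar on the block's top (65 mm above the bench). Fully home, the collar rests on the yellow eye plate.
- pin_tip (a point): Lower end of the pin's shaft, 55 mm below the pin's origin.
- pin_block: Black parking block of the pin, fixed to the bench, 56 x 56 x 65 mm high, with a vertical hole for the pin in its top. Origin at the centre of its underside.
- mug: Bystander: white mug, 80 mm across, 90 mm tall. Origin at the centre of its underside. Leave alone.
- core: Bystander: white plastic film core, ring 76 mm across, 35 mm high. Origin at the centre of its underside. Leave alone.
- loupe: Bystander: black loupe, 52 mm across, 55 mm tall. Origin at the centre of its underside. Leave alone.
- tin1: Round film tin, bare metal with a blue band: 90 mm diameter, 34 mm high, mass about 0.26 kg, with a black upright grip knob, 20 mm diameter and 30 mm tall, at the centre of its flat top (64 mm overall). Origin at the centre of its underside, z up. May be absent.
- tin2: Round film tin, bare metal with a yellow band: 90 mm diameter, 34 mm high, mass about 0.26 kg, with a black upright grip knob, 20 mm diameter and 30 mm tall, at the centre of its flat top (64 mm overall). Origin at the centre of its underside, z up. May be absent.
- tin3: Round film tin, bare metal with a green band: 90 mm diameter, 34 mm high, mass about 0.26 kg, with a black upright grip knob, 20 mm diameter and 30 mm tall, at the centre of its flat top (64 mm overall). Origin at the centre of its underside, z up. May be absent.
- box1: Orange cassette box, 92 mm long (its x) by 44 mm wide (its y) by 34 mm high, mass about 0.2 kg, with a black upright grip rib at the centre of its top, 20 mm thick along the box's x, 36 mm long along y and 30 mm tall (64 mm overall). Origin at the centre of its underside, z up. May be absent.
- box2: Orange cassette box, 92 mm long (its x) by 44 mm wide (its y) by 34 mm high, mass about 0.2 kg, with a black upright grip rib at the centre of its top, 20 mm thick along the box's x, 36 mm long along y and 30 mm tall (64 mm overall). Origin at the centre of its underside, z up. May be absent.
Mind the look-alikes: they are no part of the job. What is shaped like the tin3 but purple is not meant. Leave any turquoise look-alike of the box2 alone.

How it is judged:
On the way, in this order (a step that is already met when the one before it is completed fails the run):
1. the lid is open, resting on its back stop (value of joint lid above 1.93 rad), for 0.2 s.
2. every tin and box present lies flat on the case floor (x of tin1 in the frame of case between -0.08 and 0.08 m and y of tin1 in the frame of case between -0.08 and 0.08 m and z of tin1 in the frame of case between 0.002 and 0.013 m and angle between each of tin1, tin2, tin3, box1, box2's own z axis and vertical below 0.12 rad and x of tin2 in the frame of case between -0.08 and 0.08 m and y of tin2 in the frame of case between -0.08 and 0.08 m and z of tin2 in the frame of case between 0.002 and 0.013 m and x of tin3 in the frame of case between -0.08 and 0.08 m and y of tin3 in the frame of case between -0.08 and 0.08 m and z of tin3 in the frame of case between 0.002 and 0.013 m and x of box1 in the frame of case between -0.08 and 0.08 m and y of box1 in the frame of case between -0.08 and 0.08 m and z of box1 in the frame of case between 0.002 and 0.013 m and x of box2 in the frame of case between -0.08 and 0.08 m and y of box2 in the frame of case between -0.08 and 0.08 m and z of box2 in the frame of case between 0.002 and 0.013 m), for 0.2 s.
3. the lid is fully shut (value of joint lid below 0.03 rad), for 0.2 s.
4. the pin is through the lid eye and the lug (horizontal distance between pin_tip and case_eye below 0.006 m and z of pin_tip in the frame of case below 0.04 m and angle between pin's own z axis and vertical below 0.12 rad and value of joint lid below 0.03 rad), for 0.2 s.
At the end, for the whole second after the job is handed in: Every tin and box that is present lies flat (within 7 degrees) on the case floor, the lid is shut (under 0.03 rad), the upright pin is through both eyes with its tip no more than 40 mm above the bench (fully home it is at 31 mm), and all are at rest and released (all of step 2 and all of step 4 and linear speed of each of tin1, tin2, tin3, box1, box2, pin below 0.03 m/s); the robot touches nothing.
It fails at once if the lid slams shut (faster than 1.2 rad/s in its last 0.1 rad) (value of joint lid below 0.1 rad and velocity of joint lid below -1.2 rad/s).
It fails at once if the lid is thrown against its back stop (faster than 1.2 rad/s in its last 0.1 rad) (value of joint lid above 1.9 rad and velocity of joint lid above 1.2 rad/s).
It fails at once if the mug is disturbed (moved over 25 mm) (distance of mug from where it was at the start of the episode above 0.025 m).
It fails at once if the core is disturbed (moved over 25 mm) (distance of core from where it was at the start of the episode above 0.025 m).
It fails at once if the loupe is disturbed (moved over 25 mm) (distance of loupe from where it was at the start of the episode above 0.025 m).
Of tin1, tin2, tin3, box1, box2 only 3 to 5 are there at a start; the rules pass over those that are not, and their reading is None.
At some moment in a run one of tin1, tin2, tin3, box1, box2 may be knocked a few centimetres aside while the robot is not near it.
It also fails if it takes over 210 s, if anything falls off the work surface, if the arm or the gripper's body presses on something with over 40 N, if the wrist force passes 120 N, or if a joint passes its speed limit or range.

## Working session

There is one attempt and no reset: what is moved stays moved. The work goes in short steps, Python scripts to look and compute and a tool call to move; the robot and the scene stay as the last step left them, time stands still between calls to the robot, and variables do not carry over. Pictures are saved under pics/ and viewed, at most 14 in all, crops included, and the job is handed in when it is done.

Besides the shell and the picture viewer there is one more tool, called after ">>>" as a command line: name --pt "numbers of a row" for each row, then --argument value for the rest. carry_out: Moves the arm, as the interface text tells. Its arguments: {"type":"object","properties":{"linear":{"type":"array"},"twist":{"type":"array"},"fingers":{"type":"number"},"newtons":{"type":"number"}},"required":["linear","twist"]}

```bash
ls; mkdir -p pics
python3 - <<'E'
from workcell import bot,cams
import cv2
for n in("top","scene"):
    cv2.imwrite(f"pics/{n}0.png",cams.get_image(n)[:,:,::-1]); c=cams.get_calibration(n); print(n,c)
s=bot.read_state();print(s,bot.tcp_to_grasp)
E
```

```text
pics
top {'mtx': array([[546.26345568,   0.        , 314.08089099],
       [  0.        , 546.26345568, 233.52356272],
       [  0.        ,   0.        ,   1.        ]]), 'dist': array([-0.07298926,  0.        ,  0.        ,  0.        ,  0.        ]), 'R': array([[ 0.01946013, -0.99978836,  0.00667338],
       [-0.99052508, -0.02018653, -0.13584022],
       [ 0.13594618, -0.00396668, -0.99070828]]), 't': array([-0.05343234,  0.53335239,  1.22107596])}
scene {'mtx': array([[480.26093098,   0.        , 314.4871461 ],
       [  0.        , 480.26093098, 238.83981146],
       [  0.        ,   0.        ,   1.        ]]), 'dist': array([-0.06941826,  0.        ,  0.        ,  0.        ,  0.        ]), 'R': array([[-0.21530491,  0.97652176,  0.0070039 ],
       [ 0.80167386,  0.18084062, -0.56975056],
       [-0.55764041, -0.11705525, -0.82178784]]), 't': array([ 0.1276755 , -0.36786832,  1.47911461])}
{'time_s': 0.1, 'q': array([-1.26809469e+00,  3.59458148e-01,  1.51133845e+00,  2.22194239e-06,
        1.27247625e+00, -1.15098336e-01]), 'qvel': array([ 0.00096   , -0.00260801, -0.00226645,  0.0012358 , -0.00101037,
       -0.00209827]), 'joint_torque': array([ 3.85210415e-04, -5.28654134e+01, -2.79349995e+01, -2.97204497e-04,
        5.04242984e-03, -1.37710958e-05]), 'ee_pos': array([ 0.24324494, -0.54775174,  0.19731727]), 'tool_rot': array([ 9.78259354e-01,  2.07383535e-01, -7.76300791e-05, -8.36503894e-04]), 'contact_force': array([-0.2463277 , -0.30753341,  0.45701329]), 'wrist_torque': array([ 0.00770886,  0.05943188, -0.03922689]), 'gripper_force': 0.0, 'width': 0.08543707836119467} 0.0187
```

View pics/top0.png

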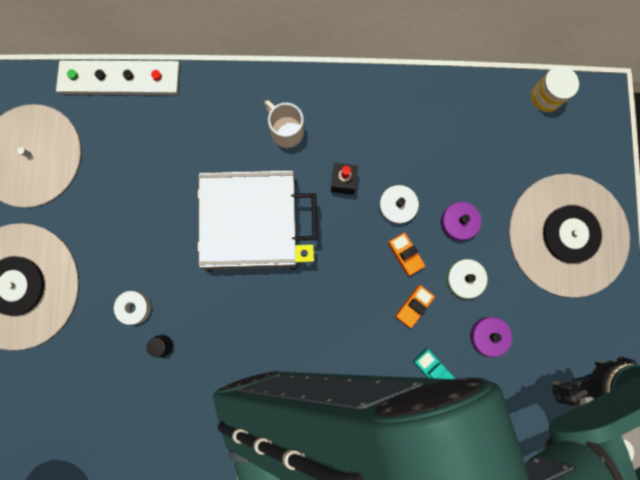

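View pics/scene0.png

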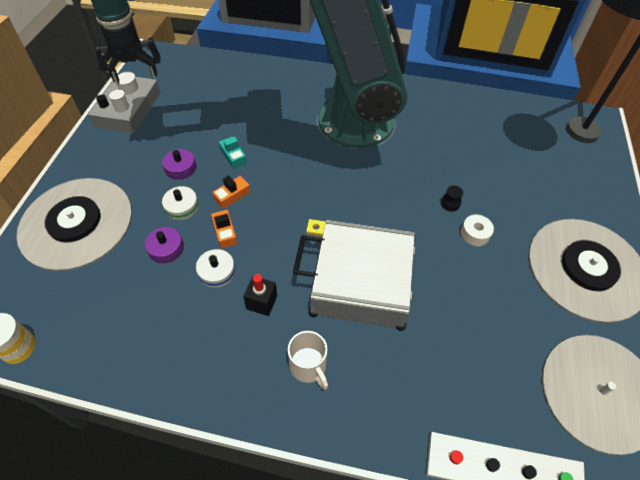

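Top view: the case is at (248,219) with its handle at (305,215) and yellow eye at (304,254). The pin is at (345,175).

Candidates:
- **Tins:** the white-topped discs at (399,204) and (468,279) fit. The purple discs at (462,221) and (492,337) are look-alikes.
- **Boxes:** the orange ones at (407,254) and (416,307) fit. The turquoise one at (435,365) is a look-alike.

I'll confirm this with an enlarged crop and measure.

```bash
cat > h.py <<'E'
import numpy as np,cv2
from workcell import bot,cams
def ray(n,uv,c=None):
    c=c or cams.get_calibration(n)
    p=cv2.undistortPoints(np.float64(uv).reshape(-1,1,2),c["mtx"],c["dist"]).reshape(-1,2)
    d=np.c_[p,np.ones(len(p))]@c["R"]; return -c["R"].T@c["t"],d
def onz(n,uv,z,c=None):
    o,d=ray(n,uv,c); return o+d*((z-o[2])/d[:,2:])
def tri(u1,u2):
    (a,d),(b,e)=ray("top",u1),ray("scene",u2); d,e=d[0],e[0]
    s=np.linalg.lstsq(np.c_[d,-e],b-a,rcond=None)[0]
    p,q=a+d*s[0],b+e*s[1]; return (p+q)/2,np.linalg.norm(p-q)
def blobs(m,amin=30):
    n,l,st,ce=cv2.connectedComponentsWithStats(m.astype(np.uint8))
    return [(st[i][4],ce[i],l==i) for i in range(1,n) if st[i][4]>=amin]
def masks(im):
    H,S,V=cv2.split(cv2.cvtColor(im,cv2.COLOR_RGB2HSV)); H=H.astype(int)
    return dict(red=((H<5)|(H>174))&(S>170)&(V>110),orange=(H>=6)&(H<=16)&(S>180)&(V>120),yellow=(H>=24)&(H<=34)&(S>170)&(V>120),white=(S<60)&(V>150),dark=(V<45))
E
python3 - <<'E'
from h import *
np.set_printoptions(precision=4,suppress=True)
a=cv2.imread("pics/top0.png");b=cv2.imread("pics/scene0.png")
A=cv2.resize(a[150:390,330:530],None,fx=2,fy=2,interpolation=3);B=cv2.resize(b[130:310,130:280],None,fx=2.6,fy=2.6,interpolation=3)
o=np.zeros((480,800,3),np.uint8);o[:A.shape[0],:400]=A;o[:B.shape[0],405:405+B.shape[1]]=B;cv2.imwrite("pics/crop1.png",o)
for n,im in(("top",a),("scene",b)):
    m=masks(im[:,:,::-1].copy())
    for k in("red","orange","yellow","white"):
        for s,c,l in blobs(m[k],40):
            r=cv2.minAreaRect(np.argwhere(l)[:,::-1].astype(np.float32))
            if s<12000: print(n,k,s,c.round(1),np.round(r[1],1),round(r[2]), onz(n,c,dict(red=.094,orange=.034,yellow=.086,white=.034)[k])[0])
m=masks(a[:,:,::-1].copy())["white"]
L=max((x for x in blobs(m) if 190<x[1][0]<300 and 160<x[1][1]<280),key=lambda x:x[0])[2]
box=cv2.boxPoints(cv2.minAreaRect(np.argwhere(L)[:,::-1].astype(np.float32)));print(box);P=onz("top",box,.086);print(P);print(np.linalg.norm(P-np.roll(P,1,0),axis=1))
E
```

```text
top red 61 [155.8  74.8] [8.9 7.2] 63 [0.8895 0.3307 0.094 ]
top red 73 [345.8 170.3] [9. 8.] 90 [ 0.6705 -0.1106  0.094 ]
top orange 195 [405.4 259.3] [39.5 19.1] 59 [ 0.479  -0.2539  0.034 ]
top orange 220 [412.1 306.2] [20.1 40.1] 38 [ 0.3721 -0.2691  0.034 ]
top yellow 238 [304.2 253.1] [16. 17.] 90 [ 0.4835 -0.0216  0.086 ]
top white 8679 [285.5  75.2] [664.9 163.5] 14 [0.9195 0.0338 0.034 ]
top white 522 [284.6 121.3] [39.6 34.3] 6 [0.803  0.0327 0.034 ]
top white 6835 [ 35.8 154.6] [102.  79.] 90 [0.712  0.6279 0.034 ]
top white 8975 [246.  218.5] [94.4 96.7] 89 [0.5665 0.1155 0.034 ]
top white 8749 [568.5 235.4] [122. 119.] 90 [ 0.5425 -0.641   0.034 ]
top white 1082 [398.8 203.5] [37. 38.] 90 [ 0.6093 -0.239   0.034 ]
top white 700 [573.7 233.1] [30.4 28.3] 45 [ 0.5482 -0.6542  0.034 ]
top white 5803 [ 38.9 285. ] [ 77. 126.] 0 [0.4013 0.5919 0.034 ]
top white 103 [400.2 242. ] [ 8.6 11.8] 59 [ 0.5189 -0.242   0.034 ]
top white 1113 [467.5 278.2] [38. 38.] 90 [ 0.4382 -0.3975  0.034 ]
top white 678 [ 12.3 285.1] [30. 26.] 90 [0.3994 0.656  0.034 ]
top white 109 [423.5 295.7]
[... 1706 characters left out ...]
880 [214.3 265.4] [32.5 36.1] 45 [ 0.6156 -0.2386  0.034 ]
scene white 532 [592.6 262.8] [31.3 21.9] 27 [0.4083 0.6562 0.034 ]
scene white 399 [  6.1 327.4] [33. 15.] 90 [ 0.8755 -0.6442  0.034 ]
scene white 1320 [308.3 356.8] [57. 39.] 90 [0.787  0.0291 0.034 ]
scene white 9188 [595.5 392.4] [119.  95.] 90 [0.739  0.6302 0.034 ]
scene white 2897 [199.9 432.9] [419.3  10.1] 14 [ 0.9853 -0.1418  0.034 ]
scene white 4466 [493.5 461.1] [158.9  43.3] 11 [0.9163 0.4202 0.034 ]
[[196.1019 172.2265]
 [292.7806 169.8969]
 [295.054  264.2397]
 [198.3752 266.5693]]
[[ 0.6614  0.2258  0.086 ]
 [ 0.6709  0.0081  0.086 ]
 [ 0.4587 -0.0022  0.086 ]
 [ 0.4491  0.2102  0.086 ]]
[0.2129 0.2179 0.2125 0.2126]
```

View pics/crop1.png

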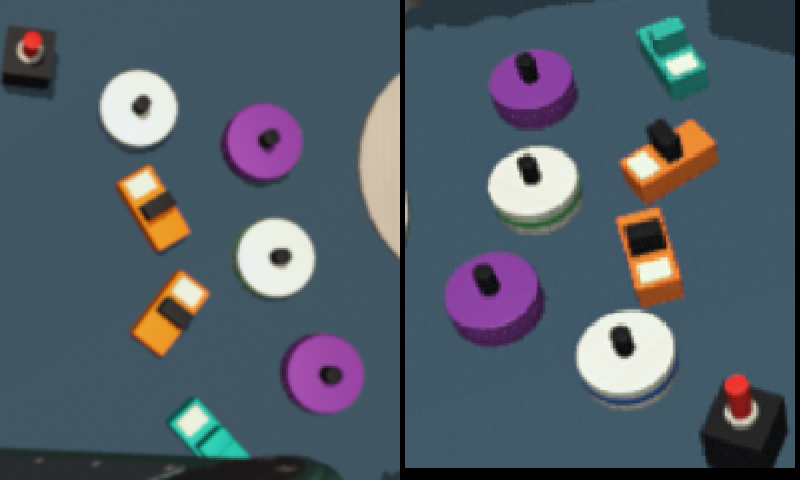

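Crop: the white-topped tins have a blue band (lower right, scene ≈(215,267), so tin1) and a green band (scene (179,201), so tin3). There are two orange boxes with black ribs, box1 and box2. The purple tins and the turquoise box are left out, and tin2 is absent. Next I move above the handle.

```bash
cat >> h.py <<'E'
def pose():
    s=bot.read_state(); from scipy.spatial.transform import Rotation as R
    M=R.from_quat(s["tool_rot"]).as_matrix(); return s["ee_pos"],M,np.arctan2(M[1,0],M[0,0])
def rel(*goals):
    p,M,th=pose(); print("at",p.round(4),round(th,4))
    for g in goals: # x,y,z,theta of tool x axis
        l=M.T@(np.array(g[:3])-p)*1000; t=-((g[3]-th+np.pi/2)%np.pi-np.pi/2) if len(g)>3 else 0
        print("rel",l.round(1),"twist",round(t,3))
E
python3 - <<'E'
from h import *
rel((.567,-.04,.25,.048))
r,d=tri((345.8,170.3),(257.8,281.7));print(r,d)
E
```

```text
at [ 0.2432 -0.5478  0.1973] 0.4178
rel [ 501.9 -332.8  -52. ] twist 0.37
[ 0.66926234 -0.10999288  0.09831801] 0.0008695954398987007
```

>>> carry_out --pt "42 -28 -10" --pt "84 -56 -20" --pt "126 -84 -30" --pt "168 -112 -40" --pt "210 -140 -52" --pt "252 -168 -52" --pt "294 -196 -52" --pt "336 -224 -52" --pt "378 -252 -52" --pt "420 -280 -52" --pt "462 -308 -52" --pt "502 -333 -52" --pt "502 -333 -52" --pt "502 -333 -52" --twist '[0.03,0.06,0.09,0.12,0.15,0.18,0.21,0.24,0.27,0.3,0.33,0.37,0.37,0.37]'

```text
time_s: 1.85
ee_pos: [0.5664, -0.0405, 0.2496]
tool_rot: [1.0, 0.024, -0.001, 0.0]
contact_force: [0.6, 0.4, 0.3]
width: 0.0853
gripper_force: 0.0
```

Run:
```python
from h import *
rel((.567,-.04,.25,.048))
im=cams.get_image("wrist");cv2.imwrite("pics/w1.png",im[:,:,::-1]);c=cams.get_calibration("wrist");np.set_printoptions(precision=4,suppress=True);print(c)
```

```text
at [ 0.5664 -0.0405  0.2496] 0.0488
rel [ 0.6 -0.5 -0.4] twist 0.001
{'mtx': array([[408.5685,   0.    , 327.296 ],
       [  0.    , 408.5685, 229.1112],
       [  0.    ,   0.    ,   1.    ]]), 'dist': array([-0.0825,  0.    ,  0.    ,  0.    ,  0.    ]), 'R': array([[ 0.0478, -0.9989,  0.0006],
       [-0.9443, -0.0449,  0.3261],
       [-0.3257, -0.0162, -0.9453]]), 't': array([-0.0689,  0.4732,  0.6128])}
```

View pics/w1.png

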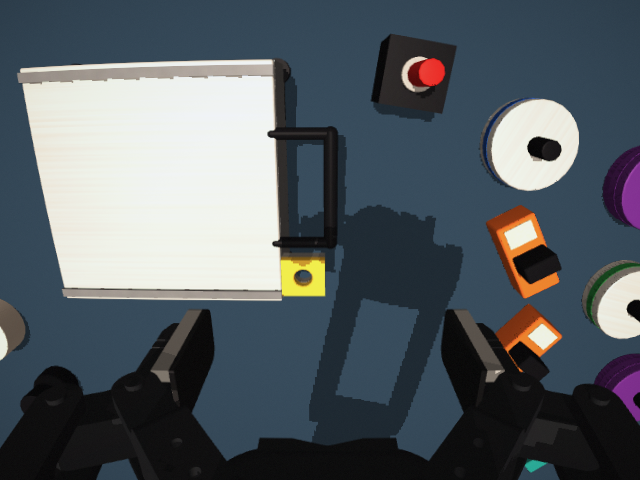

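The wrist view is clear. The handle bar runs (332,130)–(331,245), the eye hole is at (304,277), the pin top at (432,72) and the front lid corners at (273,62) and (282,298).

Run:
```python
from h import *
np.set_printoptions(precision=4,suppress=True)
im=cv2.imread("pics/w1.png")[:,:,::-1].copy();m=masks(im)
V=im.max(2)
ys=np.arange(150,230,8); 
for y in(150,187,220):
    x=np.where(V[y,310:350]<60)[0]+310; print(y,x.min(),x.max(), onz("wrist",(x.mean(),y),.082+.004))
u=onz("wrist",[(331.,130),(331,244)],.082);print("handle ends",u,u.mean(0))
y=[b for b in blobs(m["yellow"])][0];print("yel",y[0],y[1])
cn=cv2.findContours(y[2].astype(np.uint8),cv2.RETR_CCOMP,cv2.CHAIN_APPROX_NONE);
for k in cn[0]:
    if len(k)>10: e=cv2.minAreaRect(k);print(len(k),e,onz("wrist",e[0],.086))
print("yel rect",onz("wrist",cv2.boxPoints(cv2.minAreaRect(cn[0][-1])),.086))
for s,c,l in blobs(m["red"]): print("red",s,c,onz("wrist",c,.11))
print("lid",onz("wrist",[(273,62),(282,298),(66,290)],.086))
```

```text
150 324 345 [[ 0.6022 -0.0461  0.086 ]]
187 323 345 [[ 0.5709 -0.0473  0.086 ]]
220 310 349 [[ 0.5414 -0.0449  0.086 ]]
handle ends [[ 0.6179 -0.0424  0.082 ]
 [ 0.5175 -0.0475  0.082 ]] [ 0.5677 -0.045   0.082 ]
yel 1159 [302.5712 277.8783]
155 ((302.5, 277.0), (34.0, 43.0), 90.0) [[ 0.4855 -0.023   0.086 ]]
54 ((302.5000305175781, 278.0000305175781), (19.091880798339844, 19.091880798339844), 45.0) [[ 0.4844 -0.023   0.086 ]]
yel rect [[ 0.4838 -0.0106  0.086 ]
 [ 0.498  -0.0226  0.086 ]
 [ 0.485  -0.0354  0.086 ]
 [ 0.4706 -0.0234  0.086 ]]
red 610 [430.723   71.3197] [[ 0.6667 -0.1128  0.11  ]]
lid [[ 0.6686  0.0055  0.086 ]
 [ 0.4628 -0.0044  0.086 ]
 [ 0.4589  0.2052  0.086 ]]
```

Run:
```python
from h import *
rel((.5677,-.044,.0635,.05))
print([[0,-round(257-257*np.cos(f)+4*np.sin(f)),-round(257*np.sin(f)+4*np.cos(f)-4)] for f in list(np.arange(.04,.2,.04))+list(np.arange(.2,1.8,.08))+list(np.arange(1.8,2.0,.04))])
```

```text
at [ 0.5663 -0.041   0.2498] 0.0477
rel [  1.5   3.  186.3] twist -0.002
[[0, 0, -10], [0, -1, -21], [0, -2, -31], [0, -4, -41], [0, -6, -51], [0, -11, -71], [0, -18, -90], [0, -26, -109], [0, -36, -127], [0, -47, -144], [0, -60, -161], [0, -73, -176], [0, -88, -190], [0, -104, -203], [0, -122, -214], [0, -139, -225], [0, -158, -233], [0, -177, -240], [0, -197, -246], [0, -217, -250], [0, -238, -252], [0, -258, -253], [0, -279, -252], [0, -299, -250], [0, -319, -245], [0, -329, -243], [0, -339, -240], [0, -349, -236], [0, -358, -232]]
```

>>> carry_out --pt "1 3.5 50" --pt "1 3.5 100" --pt "1 3.5 140" --pt "1 3.5 170" --pt "1 3.5 186" --pt "1 3.5 186" --twist '[0,0,0,0,0,0]' --fingers 40 --newtons 30

```text
time_s: 2.65
ee_pos: [0.5674, -0.0444, 0.0635]
tool_rot: [1.0, 0.023, -0.001, -0.0]
contact_force: [-0.6, -1.0, -0.4]
width: 0.04
gripper_force: 0.0
```

>>> carry_out --pt "0 0 0" --pt "0 0 0" --pt "0 0 0" --pt "0 0 0" --pt "0 0 0" --twist '[0,0,0,0,0]' --fingers 5 --newtons 30

```text
time_s: 3.28
ee_pos: [0.5684, -0.0437, 0.0643]
tool_rot: [1.0, 0.024, 0.0, -0.0]
contact_force: [-0.1, -0.6, -0.8]
width: 0.0054
gripper_force: 0.0
```

Run:
```python
from h import *
print(bot.read_state()["width"],bot.read_state()["gripper_force"])
im=cams.get_image("wrist");cv2.imwrite("pics/w2.png",im[:,:,::-1])
```

```text
0.0053900657576950155 0.0
```

View pics/w2.png

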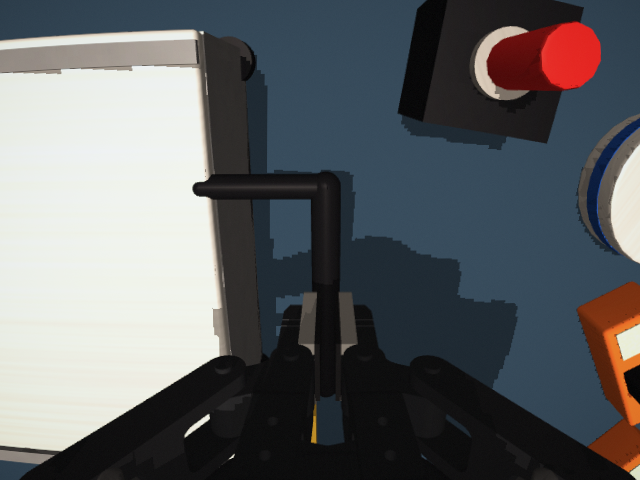

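The bar runs down between the pads at about (327,340), but the width reads 5.4 mm with no force. I'll close fully to test the grasp.

>>> carry_out --pt "0 0 0" --pt "0 0 0" --pt "0 0 0" --pt "0 0 0" --twist '[0,0,0,0]' --fingers 0 --newtons 30

```text
time_s: 3.82
ee_pos: [0.5682, -0.0437, 0.0641]
tool_rot: [1.0, 0.024, -0.0, -0.0]
contact_force: [0.7, -0.0, -0.2]
width: 0.0
gripper_force: 0.0
```

Run:
```python
from h import *
im=cams.get_image("wrist");s=cams.get_image("scene")
a=cv2.resize(im[240:480,220:440],(440,480),interpolation=3);b=cv2.resize(s[190:310,260:350],(360,480),interpolation=3)
cv2.imwrite("pics/w3.png",np.hstack([a,b])[:,:,::-1])
c=cams.get_calibration("wrist")
p,M,_=pose()
for z in (0,-.0187,-.04):
    X=p+M[:,2]*z; print(z,cv2.projectPoints(X.reshape(1,3),cv2.Rodrigues(c["R"])[0],c["t"],c["mtx"],c["dist"])[0].ravel())
```

```text
0 [325.7893859  275.10441248]
-0.0187 [325.65663217 293.82985374]
-0.04 [325.4701078  320.24053686]
```

View pics/w3.png

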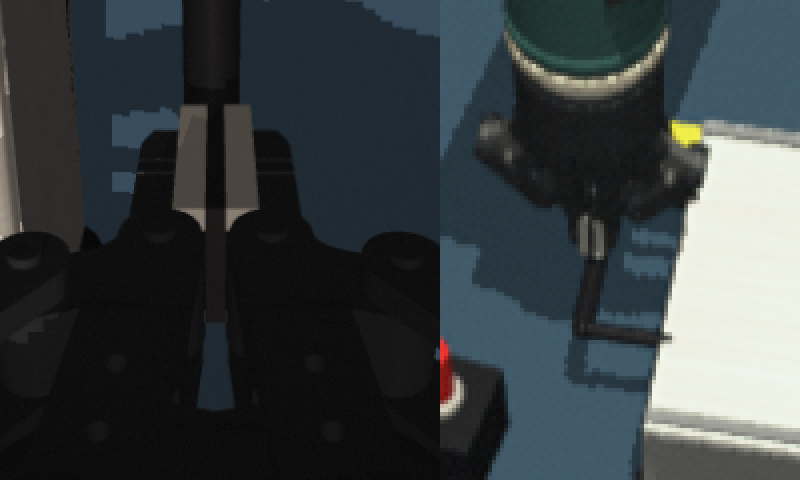

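Run:
```python
from h import *
p,M,_=pose();print(p)
for n in("scene","wrist"):
  c=cams.get_calibration(n)
  for dz in (0,-.0187,-.03,-.04,-.05):
    X=p+M[:,2]*dz+M[:,0]*.011; print(n,dz,cv2.projectPoints(X.reshape(1,3),cv2.Rodrigues(c["R"])[0],c["t"],c["mtx"],c["dist"])[0].ravel())
```

```text
[ 0.56829316 -0.04376311  0.06411115]
scene 0 [297.67173852 261.4421779 ]
scene -0.0187 [297.49126027 257.08109379]
scene -0.03 [297.37980925 254.38552378]
scene -0.04 [297.27963438 251.96107176]
scene -0.05 [297.17797569 249.49914901]
wrist 0 [325.76086307 253.56542075]
wrist -0.0187 [325.6216184  270.51771444]
wrist -0.03 [325.52304645 282.54656072]
wrist -0.04 [325.42460068 294.58370782]
wrist -0.05 [325.31356604 308.18897392]
```

Both views put the closed fingertips (scene row 254, wrist row 292) about 30–38 mm behind the reported TCP. That leaves the tips above the bar, which matches closing on nothing. I'll open, go 30 mm lower and close again to check this by contact.

>>> carry_out --pt "0 0 0" --pt "0 0 0" --pt "0 0 0" --pt "0 0 10" --pt "0 0 20" --pt "0 0 30" --pt "0 0 30" --twist '[0,0,0,0,0,0,0]' --fingers 40

```text
time_s: 4.8
ee_pos: [0.5672, -0.0436, 0.0328]
tool_rot: [1.0, 0.024, -0.001, -0.0]
contact_force: [1.1, -0.2, -0.2]
width: 0.0398
gripper_force: 0.0
```

>>> carry_out --pt "0 0 0" --pt "0 0 0" --pt "0 0 0" --pt "0 0 0" --pt "0 0 0" --twist '[0,0,0,0,0]' --fingers 0 --newtons 30

```text
time_s: 5.42
ee_pos: [0.5685, -0.0429, 0.0344]
tool_rot: [1.0, 0.024, 0.0, -0.001]
contact_force: [0.9, 5.2, 0.3]
width: 0.0109
gripper_force: 29.3
```

Run:
```python
from h import *
print(pose()[0]);im=cams.get_image("wrist");s=cams.get_image("scene")
a=cv2.resize(im[240:480,220:440],(440,480),interpolation=3);b=cv2.resize(s[190:310,260:350],(360,480),interpolation=3)
cv2.imwrite("pics/w4.png",np.hstack([a,b])[:,:,::-1])
```

```text
[ 0.56848669 -0.04291476  0.03440091]
```

Gripped at 10.9 mm and 29 N. Now lifting along the arc.

>>> carry_out --pt "0 0 -10" --pt "0 -1 -21" --pt "0 -2 -31" --pt "0 -4 -41" --pt "0 -6 -51" --pt "0 -11 -71" --pt "0 -18 -90" --pt "0 -26 -109" --pt "0 -36 -127" --pt "0 -47 -144" --pt "0 -60 -161" --pt "0 -73 -176" --pt "0 -88 -190" --pt "0 -104 -203" --pt "0 -122 -214" --pt "0 -139 -225" --pt "0 -158 -233" --pt "0 -177 -240" --pt "0 -177 -240" --twist '[0,0,0,0,0,0,0,0,0,0,0,0,0,0,0,0,0,0,0]'

```text
time_s: 7.9
ee_pos: [0.5602, 0.134, 0.2774]
tool_rot: [1.0, 0.025, 0.002, 0.0]
contact_force: [-2.1, -4.5, 11.7]
width: 0.0107
gripper_force: 31.4
```

>>> carry_out --pt "0 -20 -6" --pt "0 -40 -10" --pt "0 -61 -12" --pt "0 -81 -13" --pt "0 -102 -12" --pt "0 -122 -10" --pt "0 -132 -8" --pt "0 -142 -5" --pt "0 -152 -3" --pt "0 -162 0" --pt "0 -167 2" --pt "0 -172 4" --pt "0 -177 6" --pt "0 -177 6" --pt "0 -177 6" --twist '[0,0,0,0,0,0,0,0,0,0,0,0,0,0,0]'

```text
time_s: 9.78
ee_pos: [0.5514, 0.3097, 0.268]
tool_rot: [1.0, 0.024, -0.0, -0.0]
contact_force: [3.3, -0.2, 1.0]
width: 0.0106
gripper_force: 33.0
```

>>> carry_out --pt "0 -3 2" --pt "0 -5 3" --pt "0 -5 3" --twist '[0,0,0]'

```text
time_s: 10.15
ee_pos: [0.5512, 0.3154, 0.2656]
tool_rot: [1.0, 0.024, 0.0, -0.0]
contact_force: [1.1, 0.9, 5.8]
width: 0.0106
gripper_force: 33.4
```

>>> carry_out --pt "0 0 0" --pt "0 0 0" --pt "0 0 0" --pt "0 0 -20" --pt "0 0 -50" --pt "0 0 -80" --pt "0 0 -80" --twist '[0,0,0,0,0,0,0]' --fingers 45

```text
time_s: 11.02
ee_pos: [0.5524, 0.3153, 0.3478]
tool_rot: [1.0, 0.024, 0.002, -0.001]
contact_force: [-0.4, 0.2, -0.6]
width: 0.0452
gripper_force: 0.0
```

Run:
```python
from h import *
for n in("top","scene"): cv2.imwrite(f"pics/{n}1.png",cams.get_image(n)[:,:,::-1])
np.set_printoptions(precision=4,suppress=True)
a=cv2.imread("pics/top1.png")[:,:,::-1].copy();b=cv2.imread("pics/scene1.png")[:,:,::-1].copy();rel()
def f(im,x0,x1,y0,y1):
    m=masks(im); V=im.max(2)
    for k in("white","orange","dark"):
        for s,c,l in blobs(m[k],25):
            if x0<c[0]<x1 and y0<c[1]<y1 and s<3000: print(k,s,c.round(1))
f(a,340,540,180,380);print();f(b,130,290,130,300)
cv2.imwrite("pics/c2.png",np.hstack([cv2.resize(a[100:340,140:440],(400,320)),cv2.resize(b[100:400,130:430],(320,320))])[:,:,::-1])
```

```text
at [0.5509 0.3146 0.3445] 0.0477
white 1142 [398.8 203.5]
white 120 [400.1 242.2]
white 1194 [467.5 278.2]
white 121 [423.5 295.6]
white 141 [426.  360.1]
orange 152 [403.8 259.1]
orange 125 [409.  306.7]
dark 122 [342.7 190.2]

white 68 [236.  154.2]
white 733 [179.  200.3]
white 77 [221.  193.1]
white 93 [225.2 233.5]
white 968 [214.5 265.8]
white 48 [259.7 290.1]
orange 312 [232.4 195.3]
orange 78 [220.7 221.8]
orange 119 [227.5 241.7]
dark 40 [176.9 156.6]
dark 67 [229.7 185.9]
dark 38 [177.3 195.2]
dark 72 [222.6 222.8]
dark 41 [161.7 239. ]
dark 31 [213.8 262.8]
```

View pics/c2.png

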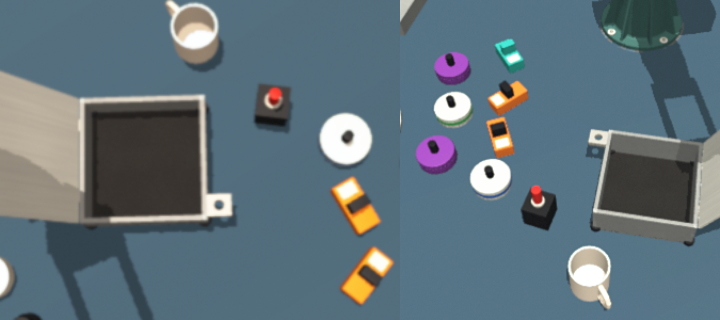

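The lid is on its back stop and the case is empty with its dark floor visible. The bench items haven't moved. Next I move over the items for a wrist measurement.

>>> carry_out --pt "0 50 0" --pt "0 100 0" --pt "-5 150 5" --pt "-10 200 10" --pt "-20 250 15" --pt "-30 300 20" --pt "-40 350 25" --pt "-50 400 30" --pt "-60 450 35" --pt "-70 500 40" --pt "-80 550 45" --pt "-80 585 45" --pt "-80 585 45" --pt "-80 585 45" --twist '[0,0,0,0,0,0,0,0,0,0,0,0,0,0]' --fingers 60

```text
time_s: 12.88
ee_pos: [0.4984, -0.2723, 0.2988]
tool_rot: [1.0, 0.024, -0.001, -0.001]
contact_force: [-1.3, -0.3, -0.7]
width: 0.0602
gripper_force: 0.0
```

```bash
cat >> h.py <<'E'
def items(n,im,c,zt=.034):
    """tins: white discs; boxes: orange hull -> world centre (top face), long-axis angle"""
    m=masks(im); out=[]
    H,S,V=cv2.split(cv2.cvtColor(im,cv2.COLOR_RGB2HSV))
    for k,mk in (("tin",(S<60)&(V>140)),("box",m["orange"])):
        mk=cv2.morphologyEx(mk.astype(np.uint8),cv2.MORPH_CLOSE,np.ones((7,7) if k=="tin" else (25,25)))
        for s,ce,l in blobs(mk,100):
            ct=max(cv2.findContours(l.astype(np.uint8),cv2.RETR_EXTERNAL,cv2.CHAIN_APPROX_NONE)[0],key=len)
            P=onz(n,cv2.convexHull(ct).reshape(-1,2).astype(float),zt,c)[:,:2]
            (x,y),(w,h),a=cv2.minAreaRect((P*1000).astype(np.float32))
            b=cv2.boxPoints(((x,y),(w,h),a)); e=max((b[1]-b[0],b[2]-b[1]),key=np.linalg.norm)
            if (k=="tin" and 80<w<105 and 80<h<105) or (k=="box" and 60<max(w,h)<120): out.append((k,ce.round(0),round(x,1),round(y,1),round(w,1),round(h,1),round(float(np.arctan2(e[1],e[0])%np.pi),3)))
    return out
E
python3 - <<'E'
from h import *
rel(); c=cams.get_calibration("wrist"); im=cams.get_image("wrist");cv2.imwrite("pics/w5.png",im[:,:,::-1])
for r in items("wrist",im,c): print("wrist",*r)
for n in("top","scene"):
    c=cams.get_calibration(n)
    for r in items(n,cv2.imread(f"pics/{n}1.png")[:,:,::-1].copy(),c): print(n,*r)
E
```

```text
at [ 0.4984 -0.2723  0.2988] 0.0475
wrist tin [302.  58.] 610.2 -242.0 88.5 88.4 0.045
wrist tin [435. 223.] 441.8 -400.5 93.8 89.5 0.053
top tin [284. 120.] 810.1 35.8 92.3 93.7 1.591
top tin [399. 203.] 609.6 -239.5 92.6 92.0 1.118
top tin [468. 278.] 438.7 -397.8 91.0 92.2 3.131
```

View pics/w5.png

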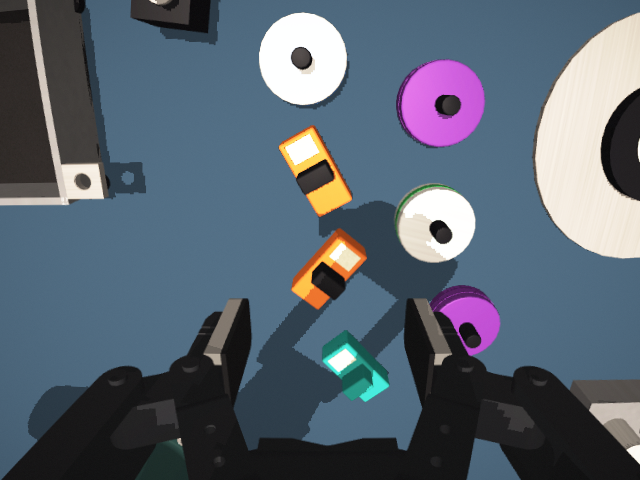

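The wrist picture shows tin1 at (302,58), tin3 at (435,223), and the boxes at (315,171) and (329,269). The case floor is empty at the left. I'll fix the box mask next.

```bash
sed -i 's/(H<=16)&(S>180)/(H<=22)\&(S>150)/' h.py
python3 - <<'E'
from h import *
im=cv2.imread("pics/w5.png")[:,:,::-1].copy(); c=cams.get_calibration("wrist")
def rib(n,im,c,roi):
    x0,x1,y0,y1=roi; m=masks(im)["orange"].copy(); k=np.zeros_like(m); k[y0:y1,x0:x1]=1; m&=k.astype(bool)
    pts=np.argwhere(m)[:,::-1]; h=cv2.convexHull(pts.astype(np.int32)).reshape(-1,2).astype(float)
    P=onz(n,h,.034,c)[:,:2]*1000; (x,y),(w,hh),a=cv2.minAreaRect(P.astype(np.float32))
    b=cv2.boxPoints(((x,y),(w,hh),a)); e=max((b[1]-b[0],b[2]-b[1]),key=np.linalg.norm)
    print(n,m.sum(),round(x,1),round(y,1),round(w,1),round(hh,1),round(float(np.arctan2(e[1],e[0])%np.pi),3))
rib("wrist",im,c,(260,370,120,222)); rib("wrist",im,c,(270,390,224,320))
t=cv2.imread("pics/top0.png")[:,:,::-1].copy();c=cams.get_calibration("top")
rib("top",t,c,(380,432,228,280)); rib("top",t,c,(390,440,281,332))
s=cv2.imread("pics/scene0.png")[:,:,::-1].copy();c=cams.get_calibration("scene")
rib("scene",s,c,(205,252,205,250)); rib("scene",s,c,(205,255,165,207))
E
```

```text
wrist 1657 495.3 -260.1 92.8 45.2 0.546
wrist 1952 379.2 -278.6 50.2 97.8 2.491
top 504 491.9 -256.3 92.4 45.9 0.55
top 517 372.8 -275.0 46.5 93.1 2.495
scene 343 497.8 -257.3 130.0 45.5 0.516
scene 452 386.7 -270.3 64.6 96.0 2.487
```

```bash
cat >> h.py <<'E'
def case(x,y,z=0): # case frame m -> world
    t=.05; return (.5602+x*np.cos(t)-y*np.sin(t),.1069+x*np.sin(t)+y*np.cos(t),z)
E
python3 - <<'E'
from h import *
rel((.494,-.2585,.012,-1.023))
E
```

```text
at [ 0.4987 -0.272   0.2991] 0.0483
rel [ -3.6 -13.2 287.2] twist 1.071
```

>>> carry_out --pt "-3.5 -13 40" --pt "-3.5 -13 80" --pt "-3.5 -13 120" --pt "-3.5 -13 160" --pt "-3.5 -13 200" --pt "-3.5 -13 230" --pt "-3.5 -13 255" --pt "-3.5 -13 272" --pt "-3.5 -13 287" --pt "-3.5 -13 287" --twist '[0.18,0.36,0.54,0.72,0.9,1.07,1.07,1.07,1.07,1.07]' --fingers 50

```text
time_s: 14.18
ee_pos: [0.4946, -0.2598, 0.0124]
tool_rot: [0.872, -0.489, -0.001, -0.0]
contact_force: [0.0, 0.4, -0.1]
width: 0.0501
gripper_force: 0.0
```

>>> carry_out --pt "0 0 0" --pt "0 0 0" --pt "0 0 0" --pt "0 0 0" --pt "0 0 0" --twist '[0,0,0,0,0]' --fingers 0 --newtons 50

```text
time_s: 14.8
ee_pos: [0.4958, -0.2611, 0.014]
tool_rot: [0.872, -0.489, 0.001, 0.0]
contact_force: [-0.3, 0.0, 5.5]
width: 0.0188
gripper_force: 49.9
```

Run:
```python
from h import *
print(bot.read_state()["contact_force"])
x,y,_=case(-.055,.049); rel((x,y,.155,.05),(x,y,.018,.05))
```

```text
[-0.34518671  0.02374333  5.49608334]
at [ 0.4958 -0.2611  0.014 ] -1.0223
rel [-349.5 -222.1 -141.4] twist -1.072
rel [-349.8 -222.    -4.4] twist -1.072
```

>>> carry_out --pt "0 0 -40" --pt "0 0 -90" --pt "0 0 -142" --pt "-40 -25 -142" --pt "-80 -50 -142" --pt "-120 -76 -142" --pt "-160 -102 -142" --pt "-200 -127 -142" --pt "-240 -152 -142" --pt "-280 -178 -142" --pt "-315 -200 -142" --pt "-349.5 -222 -142" --pt "-349.5 -222 -142" --pt "-349.5 -222 -142" --pt "-349.5 -222 -142" --twist '[0,0,0,-0.12,-0.24,-0.36,-0.48,-0.6,-0.72,-0.84,-0.96,-1.07,-1.07,-1.07,-1.07]'

```text
time_s: 16.68
ee_pos: [0.502, 0.1524, 0.155]
tool_rot: [1.0, 0.023, -0.0, 0.0]
contact_force: [0.5, 0.4, -2.1]
width: 0.0187
gripper_force: 49.7
```

Run:
```python
from h import *
x,y,_=case(-.055,.049); rel((x,y,.021,.05)); s=bot.read_state(); print(s["width"],s["gripper_force"],s["contact_force"])
im=cams.get_image("scene");cv2.imwrite("pics/s6.png",cv2.resize(im[150:390,190:490],(750,600))[:,:,::-1])
```

```text
at [0.502  0.1524 0.155 ] 0.0461
rel [  0.9  -0.7 134. ] twist -0.004
0.018663927311816687 49.701372385025024 [ 0.47886428  0.40715256 -2.06639387]
```

View pics/s6.png

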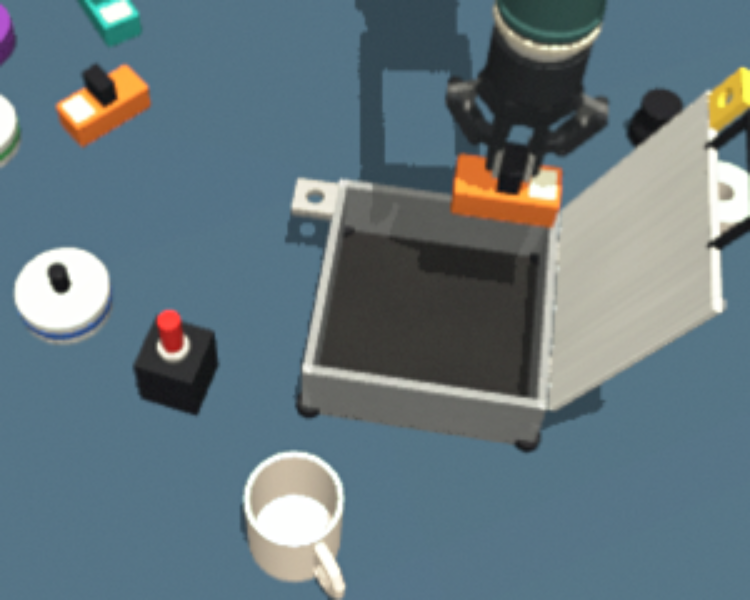

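The scene crop shows the box held level at about (508,188) over its quarter of the case. Lowering it.

>>> carry_out --pt "1 1 40" --pt "1 1 75" --pt "1 1 100" --pt "1 1 118" --pt "1 1 128" --pt "1 1 134" --pt "1 1 134" --twist '[0,0,0,0,0,0,0]'

```text
time_s: 17.6
ee_pos: [0.5035, 0.1524, 0.0212]
tool_rot: [1.0, 0.024, 0.0, -0.0]
contact_force: [0.5, -0.1, -1.3]
width: 0.0186
gripper_force: 49.7
```

>>> carry_out --pt "0 0 0" --pt "0 0 0" --pt "0 0 0" --pt "0 0 -20" --pt "0 0 -60" --pt "0 0 -110" --pt "0 0 -150" --pt "0 0 -150" --twist '[0,0,0,0,0,0,0,0]' --fingers 40

```text
time_s: 18.6
ee_pos: [0.5061, 0.1531, 0.1748]
tool_rot: [1.0, 0.024, 0.004, -0.001]
contact_force: [0.6, 0.6, -0.8]
width: 0.0399
gripper_force: 0.0
```

Run:
```python
from h import *
rel((.375,-.277,.16,.922),(.375,-.277,.018,.922))
```

```text
at [0.5061 0.1531 0.1748] 0.048
rel [-151.7  423.3   13.2] twist -0.874
rel [-152.8  423.5  155.2] twist -0.874
```

>>> carry_out --pt "-16 45 0" --pt "-32 90 0" --pt "-48 135 0" --pt "-64 180 0" --pt "-80 225 0" --pt "-96 270 5" --pt "-112 315 10" --pt "-128 360 13" --pt "-144 402 13" --pt "-152 423 13" --pt "-152 423 13" --pt "-152 423 13" --twist '[-0.09,-0.18,-0.27,-0.36,-0.45,-0.54,-0.63,-0.72,-0.81,-0.87,-0.87,-0.87]' --fingers 50

```text
time_s: 20.1
ee_pos: [0.3712, -0.2761, 0.1574]
tool_rot: [0.897, 0.442, -0.0, -0.001]
contact_force: [-0.4, 0.1, -0.3]
width: 0.0502
gripper_force: 0.0
```

```bash
cat > m.py <<'E'
from h import *
t=cams.get_image("top")
rel((.375,-.277,.018,.922))
c=cams.get_calibration("top")
for r in items("top",t,c): print(*r)
o=masks(t)["orange"]
for s,ce,l in blobs(o,10): print(s,ce,onz("top",ce,.034,c)[0].round(3))
c=cams.get_calibration("wrist");w=cams.get_image("wrist")
for s,ce,l in blobs(masks(w)["orange"],100): print("w",s,ce,onz("wrist",ce,.034,c)[0].round(3))
for r in items("wrist",w,c): print("w",*r)
cv2.imwrite("pics/last.png",w[:,:,::-1])
E
python3 m.py
```

```text
at [ 0.3714 -0.2759  0.1575] 0.9176
rel [  1.2   3.7 139.5] twist -0.004
tin [284. 120.] 810.1 35.8 92.3 93.6 1.591
tin [399. 203.] 609.8 -239.2 92.3 92.2 0.989
box [543.  99.] 880.6 -597.1 76.1 60.6 0.712
box [229. 247.] 500.5 153.5 47.8 95.5 1.635
box [412. 306.] 374.8 -272.1 39.0 93.4 2.491
134 [546.73880597  95.79850746] [ 0.886 -0.605  0.034]
107 [539.07476636 103.3364486 ] [ 0.866 -0.584  0.034]
64 [126.921875 247.40625 ] [0.493 0.39  0.034]
402 [229.90547264 247.1641791 ] [0.499 0.15  0.034]
33 [122.21212121 246.48484848] [0.495 0.401 0.034]
421 [408.91686461 308.84085511] [ 0.366 -0.262  0.034]
w 3448 [325.6049884 200.5287123] [ 0.372 -0.273  0.034]
w tin [482. 265.] 440.6 -396.9 97.2 89.3 0.828
w box [322. 198.] 375.0 -276.5 47.8 90.7 2.489
```

Box B is confirmed at (375,-277). tin1 and tin3 haven't moved. Descending and gripping.

>>> carry_out --pt "1 3.5 40" --pt "1 3.5 80" --pt "1 3.5 110" --pt "1 3.5 128" --pt "1 3.5 139" --pt "1 3.5 139" --twist '[0,0,0,0,0,0]'

```text
time_s: 20.95
ee_pos: [0.375, -0.2778, 0.0187]
tool_rot: [0.896, 0.443, -0.0, -0.001]
contact_force: [0.3, -0.3, 0.4]
width: 0.0499
gripper_force: 0.0
```

>>> carry_out --pt "0 0 0" --pt "0 0 0" --pt "0 0 0" --pt "0 0 0" --pt "0 0 0" --pt "0 0 -40" --pt "0 0 -90" --pt "0 0 -142" --pt "0 0 -142" --twist '[0,0,0,0,0,0,0,0,0]' --fingers 0 --newtons 50

```text
time_s: 22.08
ee_pos: [0.3776, -0.2811, 0.1652]
tool_rot: [0.897, 0.443, 0.002, 0.004]
contact_force: [0.6, -0.5, -3.0]
width: 0.0187
gripper_force: 50.2
```

Run:
```python
from h import *
x,y,_=case(-.055,-.049); rel((x,y,.16,.05))
```

```text
at [ 0.3776 -0.2811  0.1652] 0.9177
rel [ 346.2 -101.     3.9] twist 0.868
```

>>> carry_out --pt "40 -12 0" --pt "80 -24 0" --pt "120 -35 0" --pt "160 -47 0" --pt "200 -58 0" --pt "240 -70 0" --pt "280 -82 0" --pt "320 -94 0" --pt "347 -101 0" --pt "347 -101 0" --pt "347 -101 0" --twist '[0.1,0.2,0.3,0.4,0.5,0.6,0.7,0.8,0.87,0.87,0.87]'

```text
time_s: 23.45
ee_pos: [0.5044, 0.058, 0.1601]
tool_rot: [1.0, 0.025, -0.001, 0.0]
contact_force: [-0.2, -0.6, -3.5]
width: 0.0186
gripper_force: 50.2
```

Run:
```python
from h import *
x,y,_=case(-.055,-.049); rel((x,y,.024,.05))
```

```text
at [0.5044 0.058  0.1601] 0.0491
rel [  3.5   2.9 136. ] twist -0.001
```

>>> carry_out --pt "3.5 3 40" --pt "3.5 3 75" --pt "3.5 3 100" --pt "3.5 3 118" --pt "3.5 3 129" --pt "3.5 3 135.5" --pt "3.5 3 135.5" --twist '[0,0,0,0,0,0,0]'

```text
time_s: 24.32
ee_pos: [0.5097, 0.0552, 0.0262]
tool_rot: [1.0, 0.024, 0.0, 0.0]
contact_force: [0.1, -0.7, -3.0]
width: 0.0183
gripper_force: 50.2
```

>>> carry_out --pt "0 0 0" --pt "0 0 0" --pt "0 0 0" --pt "0 0 -20" --pt "0 0 -60" --pt "0 0 -110" --pt "0 0 -145" --pt "0 0 -145" --pt "0 0 -145" --twist '[0,0,0,0,0,0,0,0,0]' --fingers 40

```text
time_s: 25.45
ee_pos: [0.5087, 0.0556, 0.17]
tool_rot: [1.0, 0.024, -0.0, -0.0]
contact_force: [-0.6, -0.1, -0.3]
width: 0.04
gripper_force: 0.0
```

Run:
```python
from h import *
rel((.609,-.241,.165,.05))
t=cams.get_image("top")
c=cams.get_calibration("top")
for r in items("top",t,c): print(*r)
```

```text
at [0.5087 0.0556 0.17  ] 0.0478
rel [ 86.  301.1   4.9] twist -0.002
tin [284. 120.] 810.1 35.8 92.3 93.6 1.591
tin [399. 203.] 609.6 -239.5 91.5 91.9 1.883
tin [468. 278.] 437.7 -397.9 89.7 91.4 1.585
box [543.  99.] 880.6 -597.1 76.1 60.6 0.712
```

>>> carry_out --pt "14 50 0" --pt "28 100 0" --pt "42 150 0" --pt "56 200 0" --pt "70 250 0" --pt "86 300 5" --pt "87 300 5" --pt "87 300 40" --pt "87 300 80" --pt "87 300 115" --pt "87 300 138" --pt "87 300 152" --pt "87 300 152" --twist '[0,0,0,0,0,0,0,0,0,0,0,0,0]' --fingers 50

```text
time_s: 27.12
ee_pos: [0.6092, -0.2387, 0.0171]
tool_rot: [1.0, 0.024, -0.001, -0.001]
contact_force: [-0.2, 0.1, 0.6]
width: 0.0498
gripper_force: 0.0
```

>>> carry_out --pt "0 0 0" --pt "0 0 0" --pt "0 0 0" --pt "0 0 0" --pt "0 0 0" --pt "0 0 -40" --pt "0 0 -90" --pt "0 0 -142" --pt "0 0 -142" --pt "0 0 -142" --twist '[0,0,0,0,0,0,0,0,0,0]' --fingers 0 --newtons 70

```text
time_s: 28.38
ee_pos: [0.6095, -0.2394, 0.1596]
tool_rot: [1.0, 0.024, -0.001, -0.001]
contact_force: [0.4, -0.3, -4.1]
width: 0.0163
gripper_force: 69.0
```

Run:
```python
from h import *
x,y,_=case(.048,.049); rel((x,y,.16,.05))
```

```text
at [ 0.6095 -0.2394  0.1596] 0.0477
rel [  15.2 -397.4   -0. ] twist -0.002
```

Run:
```python
from h import *
w=cams.get_image("wrist");s=cams.get_image("scene")
a=cv2.resize(w,(480,360));b=cv2.resize(s[180:300,160:280],(320,320),interpolation=3)
o=np.zeros((360,800,3),np.uint8);o[:,:480]=a;o[:320,480:]=b;cv2.imwrite("pics/t1.png",o[:,:,::-1])
```

```text
(no output)
```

View pics/t1.png

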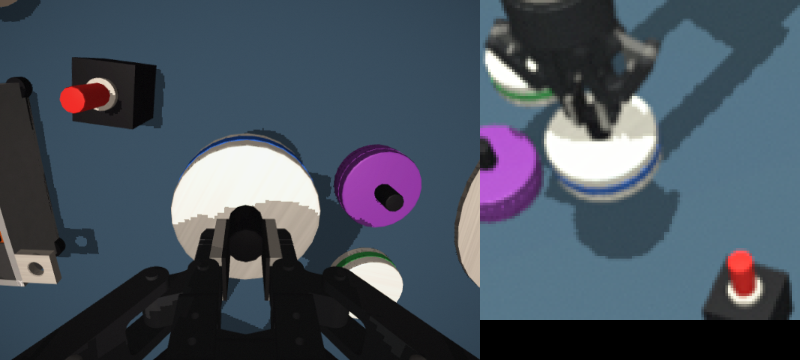

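The tin is held only by its knob's near side: the knob at (245,218) in the wrist view sits ahead of the pads. The real pads are therefore offset along tool −x. I'll set it down, measure and regrasp centred.

>>> carry_out --pt "0 0 40" --pt "0 0 90" --pt "0 0 120" --pt "0 0 135" --pt "0 0 141.5" --pt "0 0 141.5" --pt "0 0 141.5" --twist '[0,0,0,0,0,0,0]'

```text
time_s: 29.35
ee_pos: [0.6081, -0.2386, 0.0202]
tool_rot: [1.0, 0.024, -0.002, -0.001]
contact_force: [-7.6, 4.0, 9.8]
width: 0.0165
gripper_force: 70.2
```

>>> carry_out --pt "0 0 0" --pt "0 0 0" --pt "0 0 0" --pt "0 0 0" --pt "0 0 -20" --pt "0 0 -80" --pt "0 0 -140" --pt "0 0 -140" --pt "0 0 -140" --twist '[0,0,0,0,0,0,0,0,0]' --fingers 50

```text
time_s: 30.48
ee_pos: [0.6106, -0.2399, 0.1602]
tool_rot: [1.0, 0.024, 0.001, 0.0]
contact_force: [-0.3, 0.8, -0.1]
width: 0.0499
gripper_force: 0.0
```

Run:
```python
from h import *
rel()
for n in("wrist","top"):
    c=cams.get_calibration(n);w=cams.get_image(n)
    cv2.imwrite(f"pics/reg_{n}.png",w[:,:,::-1])
    for r in items(n,w,c): print(n,*r)
c=cams.get_calibration("wrist");w=cams.get_image("wrist")
# knob: dark blob enclosed in the white disc
for s,ce,l in blobs(w.max(2)<60,150):
    if 250<ce[0]<420 and ce[1]<330 and s<5000: print("knob",s,ce,onz("wrist",ce,.05,c)[0])
# pads: grey inner fingers
```

```text
at [ 0.6106 -0.2399  0.1602] 0.0478
wrist tin [325. 203.] 607.9 -239.3 88.1 89.5 2.454
top tin [284. 120.] 810.1 35.8 92.3 93.6 1.591
top tin [469. 279.] 435.4 -402.8 82.4 92.7 2.613
top box [543.  99.] 878.8 -597.5 75.9 58.5 0.762
knob 539 [326.28014842 213.87012987] [ 0.60673427 -0.23938715  0.05      ]
```

View pics/reg_wrist.png

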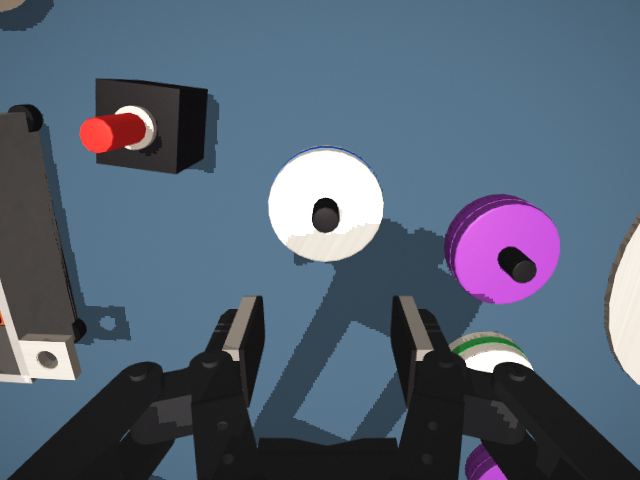

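The wrist view shows tin1 at (325,203) standing level. The inner front pad tips are at (263,297) and (394,297), 131 px apart for 50 mm. From that I can work out the pads' true place in the tool frame.

Run:
```python
from h import *
p,M,_=pose();c=cams.get_calibration("wrist");f=c["mtx"][0,0]
for (a,b,row,w) in((263,394,297,.05),(213,446,310,.0853)):
    q=cv2.undistortPoints(np.float64([[a,row],[b,row]]).reshape(-1,1,2),c["mtx"],c["dist"]).reshape(-1,2)
    dep=w/(q[1,0]-q[0,0]); X=c["R"].T@(np.r_[q.mean(0),1]*dep-c["t"]); print(dep,(M.T@(X-p)*1000).round(1))
    for a in(263,263):pass
print((M.T@(-c["R"].T@c["t"]-p)*1000).round(1), (c["R"]@M).round(3))
```

```text
0.15525002725879508 [  8.3   1.2 -37. ]
0.1480562595140873 [  7.1   1.5 -45. ]
[  83.2    0.6 -175.4] [[ 0.     1.    -0.   ]
 [-0.946 -0.    -0.325]
 [-0.325  0.     0.946]]
```

The lower dark disc in that crop was the knob top, at tool x ≈ 0, so the grasp was centred but shallow. I'll regrasp a little deeper.

>>> carry_out --pt "-1 0 40" --pt "-1 0 90" --pt "-1 0 120" --pt "-1 0 138" --pt "-1 0 146" --pt "-1 0 146" --twist '[0,0,0,0,0,0]'

```text
time_s: 31.38
ee_pos: [0.6097, -0.2401, 0.0131]
tool_rot: [1.0, 0.024, -0.0, -0.0]
contact_force: [0.4, -0.2, 0.1]
width: 0.0498
gripper_force: 0.0
```

>>> carry_out --pt "0 0 0" --pt "0 0 0" --pt "0 0 0" --pt "0 0 0" --pt "0 0 0" --pt "0 0 -40" --pt "0 0 -90" --pt "0 0 -145" --pt "0 0 -145" --pt "0 0 -145" --twist '[0,0,0,0,0,0,0,0,0,0]' --fingers 0 --newtons 50

```text
time_s: 32.62
ee_pos: [0.6087, -0.2396, 0.1575]
tool_rot: [1.0, 0.024, -0.0, -0.0]
contact_force: [0.3, 0.0, -3.4]
width: 0.0181
gripper_force: 49.8
```

Run:
```python
from h import *
x,y,_=case(.048,.049); rel((x,y,.16,.05))
w=cams.get_image("wrist");c=cams.get_calibration("wrist")
for r in items("wrist",w,c,.034+.145): print(*r)
```

```text
at [ 0.6087 -0.2396  0.1575] 0.0478
rel [  16.  -397.6   -2.3] twist -0.002
```

>>> carry_out --pt "2 -45 -10" --pt "4 -90 -18" --pt "6 -135 -18" --pt "8 -180 -18" --pt "10 -225 -18" --pt "12 -270 -18" --pt "14 -315 -10" --pt "16 -360 0" --pt "16 -397.5 0" --pt "16 -397.5 0" --pt "16 -397.5 0" --twist '[0,0,0,0,0,0,0,0,0,0,0]'

```text
time_s: 34.05
ee_pos: [0.6054, 0.1573, 0.1564]
tool_rot: [1.0, 0.024, -0.002, 0.0]
contact_force: [0.6, 0.4, -2.6]
width: 0.0177
gripper_force: 49.9
```

Run:
```python
from h import *
x,y,_=case(.048,.049); rel((x,y,.019,.05)); print(bot.read_state()["width"])
```

```text
at [0.6054 0.1573 0.1564] 0.0484
rel [  0.8  -1.1 137.4] twist -0.002
0.017721545041936026
```

>>> carry_out --pt "1 0 40" --pt "1 0 75" --pt "1 0 100" --pt "1 0 118" --pt "1 0 130" --pt "1 0 137" --pt "1 0 137" --twist '[0,0,0,0,0,0,0]'

```text
time_s: 34.92
ee_pos: [0.608, 0.1578, 0.0215]
tool_rot: [1.0, 0.024, 0.0, -0.0]
contact_force: [-0.2, 0.6, -2.7]
width: 0.0176
gripper_force: 50.1
```

>>> carry_out --pt "0 0 0" --pt "0 0 0" --pt "0 0 0" --pt "0 0 -20" --pt "0 0 -60" --pt "0 0 -110" --pt "0 0 -160" --pt "0 0 -160" --pt "0 0 -160" --twist '[0,0,0,0,0,0,0,0,0]' --fingers 40

```text
time_s: 36.05
ee_pos: [0.6072, 0.1578, 0.181]
tool_rot: [1.0, 0.024, -0.0, -0.0]
contact_force: [-0.1, -0.2, -1.1]
width: 0.0403
gripper_force: 0.0
```

Run:
```python
from h import *
rel((.440,-.398,.165,.05))
t=cams.get_image("top");c=cams.get_calibration("top")
for r in items("top",t,c): print(*r)
s=cams.get_image("scene"); cv2.imwrite("pics/s7.png",cv2.resize(np.hstack([s[200:340,260:440]]),(720,560))[:,:,::-1])
```

```text
at [0.6072 0.1578 0.181 ] 0.0478
rel [-193.6  547.2   16. ] twist -0.002
tin [284. 120.] 810.1 35.8 92.3 93.7 1.591
tin [468. 278.] 438.7 -397.8 91.0 92.2 3.131
box [543. 100.] 878.8 -597.5 75.9 58.5 0.762
```

>>> carry_out --pt "-17 49 0" --pt "-34 98 0" --pt "-51 147 0" --pt "-69 196 0" --pt "-87 245 0" --pt "-104 294 0" --pt "-121 343 0" --pt "-139 392 0" --pt "-156 441 5" --pt "-174 490 10" --pt "-190 535 15" --pt "-193.5 547.5 16" --pt "-193.5 547.5 16" --pt "-193.5 547.5 16" --twist '[0,0,0,0,0,0,0,0,0,0,0,0,0,0]' --fingers 50

```text
time_s: 37.9
ee_pos: [0.4405, -0.3965, 0.1646]
tool_rot: [1.0, 0.024, -0.0, -0.001]
contact_force: [-0.5, -0.1, -0.4]
width: 0.0498
gripper_force: 0.0
```

Run:
```python
from h import *
w=cams.get_image("wrist");c=cams.get_calibration("wrist")
for r in items("wrist",w,c): print(*r)
for s,ce,l in blobs(w.max(2)<60,150):
    if 200<ce[0]<450 and ce[1]<330 and s<3000: print("knob",s,ce,onz("wrist",ce,.05,c)[0])
rel((.440,-.399,.0135,.05))
```

```text
tin [332. 201.] 439.5 -400.8 88.9 88.7 0.901
knob 289 [327.82698962  18.80622837] [ 0.56883622 -0.39118275  0.05      ]
knob 611 [332.36661211 211.56301146] [ 0.43815937 -0.40103359  0.05      ]
at [ 0.4407 -0.3965  0.1648] 0.0492
rel [ -0.8   2.6 151.3] twist -0.001
```

>>> carry_out --pt "-1 3.5 40" --pt "-1 3.5 90" --pt "-1 3.5 125" --pt "-1 3.5 143" --pt "-1 3.5 151" --pt "-1 3.5 151" --twist '[0,0,0,0,0,0]'

```text
time_s: 38.7
ee_pos: [0.4401, -0.4019, 0.0146]
tool_rot: [1.0, 0.024, 0.0, 0.0]
contact_force: [-0.1, 0.7, 0.4]
width: 0.0501
gripper_force: 0.0
```

>>> carry_out --pt "0 0 0" --pt "0 0 0" --pt "0 0 0" --pt "0 0 0" --pt "0 0 0" --pt "0 0 -40" --pt "0 0 -90" --pt "0 0 -145" --pt "0 0 -145" --pt "0 0 -145" --twist '[0,0,0,0,0,0,0,0,0,0]' --fingers 0 --newtons 50

```text
time_s: 39.95
ee_pos: [0.4391, -0.4013, 0.1589]
tool_rot: [1.0, 0.024, -0.0, -0.0]
contact_force: [-0.9, 0.5, -2.7]
width: 0.0173
gripper_force: 49.6
```

Run:
```python
from h import *
x,y,_=case(.048,-.049); rel((x,y,.16,.05))
```

```text
at [ 0.4391 -0.4013  0.1589] 0.0477
rel [ 193.3 -453.    -1. ] twist -0.002
```

>>> carry_out --pt "20 -45 0" --pt "40 -90 0" --pt "60 -135 0" --pt "80 -180 0" --pt "100 -225 0" --pt "120 -270 0" --pt "140 -315 0" --pt "160 -360 0" --pt "178 -405 0" --pt "190 -440 0" --pt "193 -453 0" --pt "193 -453 0" --pt "193 -453 0" --twist '[0,0,0,0,0,0,0,0,0,0,0,0,0]'

```text
time_s: 41.58
ee_pos: [0.6099, 0.0586, 0.1583]
tool_rot: [1.0, 0.024, -0.001, 0.0]
contact_force: [0.1, -0.6, -2.6]
width: 0.0178
gripper_force: 49.7
```

Run:
```python
from h import *
x,y,_=case(.048,-.049); rel((x,y,.0195,.05)); print(bot.read_state()["width"])
```

```text
at [0.6099 0.0586 0.1583] 0.047
rel [  1.1  -1.8 138.8] twist -0.003
0.01780181554224689
```

>>> carry_out --pt "1 -1 40" --pt "1 -1 75" --pt "1 -1 100" --pt "1 -1 118" --pt "1 -1 130" --pt "1 -1 138" --pt "1 -1 138" --twist '[0,0,0,0,0,0,0]'

```text
time_s: 42.45
ee_pos: [0.6124, 0.0608, 0.0217]
tool_rot: [1.0, 0.024, 0.001, 0.0]
contact_force: [1.0, 0.8, -3.5]
width: 0.0179
gripper_force: 49.8
```

>>> carry_out --pt "0 0 0" --pt "0 0 0" --pt "0 0 0" --pt "0 0 -20" --pt "0 0 -60" --pt "0 0 -110" --pt "0 0 -160" --pt "0 50 -190" --pt "0 100 -190" --pt "0 150 -190" --pt "0 150 -190" --twist '[0,0,0,0,0,0,0,0,0,0,0]' --fingers 40

```text
time_s: 43.82
ee_pos: [0.619, -0.0924, 0.2112]
tool_rot: [1.0, 0.022, 0.0, 0.001]
contact_force: [0.0, 0.5, -1.0]
width: 0.0401
gripper_force: 0.0
```

Run:
```python
from h import *
rel()
t=cams.get_image("top");c=cams.get_calibration("top");s=cams.get_image("scene")
cv2.imwrite("pics/p8.png",np.hstack([cv2.resize(t[110:310,140:340],(400,400)),cv2.resize(s[170:350,250:430],(400,400))])[:,:,::-1])
```

```text
at [ 0.619  -0.0924  0.2112] 0.0438
```

View pics/p8.png

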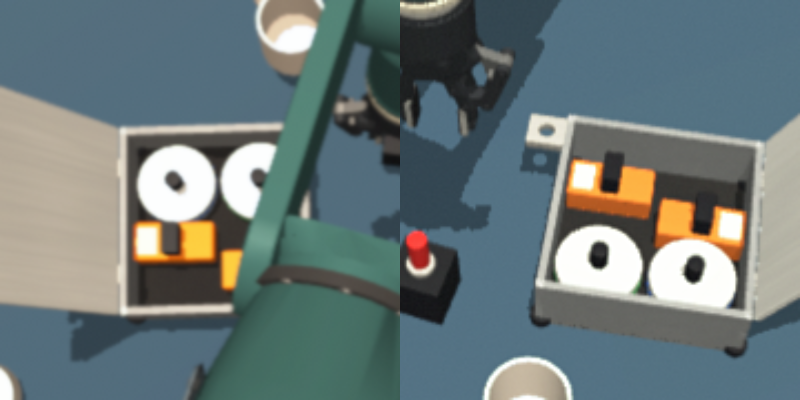

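All four items stand flat in the case with the tins at +x and the boxes at −x. Next I go back to the handle.

Run:
```python
from h import *
rel((.550,.321,.36,.05))
```

```text
at [ 0.6186 -0.089   0.211 ] 0.0464
rel [ -49.5 -412.9 -148.7] twist -0.004
```

>>> carry_out --pt "0 0 -50" --pt "0 -20 -100" --pt "-5 -60 -149" --pt "-11 -105 -149" --pt "-17 -150 -149" --pt "-22 -195 -149" --pt "-28 -240 -149" --pt "-34 -285 -149" --pt "-40 -330 -149" --pt "-45 -375 -149" --pt "-49 -410 -149" --pt "-49 -413 -149" --pt "-49 -413 -149" --pt "-49 -413 -149" --twist '[0,0,0,0,0,0,0,0,0,0,0,0,0,0]' --fingers 45

```text
time_s: 45.68
ee_pos: [0.5501, 0.3206, 0.3602]
tool_rot: [1.0, 0.024, -0.0, 0.0]
contact_force: [0.2, -0.2, -0.2]
width: 0.0448
gripper_force: 0.0
```

Run:
```python
from h import *
rel((.550,.321,.262,.05))
f2=2.0;d=lambda f:(257*np.cos(f)-4*np.sin(f),257*np.sin(f)+4*np.cos(f)); d0=d(f2)
fs=list(np.arange(1.96,1.2,-.04)); print([[0,round(d(f)[0]-d0[0],1),-round(d(f)[1]-d0[1],1)] for f in fs]);
f3=fs[-1];print(f3);d0=d(f3)
fs=np.r_[np.arange(f3-.07,.3,-.07),.26,.21,.17,.13,.1]; print(len(fs),fs.round(2));print([[0,round(d(f)[0]-d0[0],1),-round(d(f)[1]-d0[1],1)] for f in fs])
```

```text
at [0.5501 0.3206 0.3602] 0.0473
rel [-0.  -0.4 98.2] twist -0.003
[[0, np.float64(9.4), np.float64(-4.2)], [0, np.float64(18.9), np.float64(-8.1)], [0, np.float64(28.6), np.float64(-11.6)], [0, np.float64(38.4), np.float64(-14.7)], [0, np.float64(48.3), np.float64(-17.3)], [0, np.float64(58.3), np.float64(-19.6)], [0, np.float64(68.4), np.float64(-21.5)], [0, np.float64(78.6), np.float64(-23.0)], [0, np.float64(88.8), np.float64(-24.1)], [0, np.float64(99.1), np.float64(-24.7)], [0, np.float64(109.4), np.float64(-25.0)], [0, np.float64(119.6), np.float64(-24.8)], [0, np.float64(129.9), np.float64(-24.3)], [0, np.float64(140.1), np.float64(-23.3)], [0, np.float64(150.3), np.float64(-21.9)], [0, np.float64(160.4), np.float64(-20.1)], [0, np.float64(170.5), np.float64(-17.9)], [0, np.float64(180.4), np.float64(-15.3)], [0, np.float64(190.3), np.float64(-12.3)]]
1.2399999999999993
18 [1.17 1.1  1.03 0.96 0.89 0.82 0.75 0.68 0.61 0.54 0.47 0.4  0.33 0.26
 0.21 0.17 0.13 0.1 ]
[[0, np.float64(16.9), np.float64(6.2)], [0, np.float64(33.3), np.float64(13.5)], [0, np.float64(49.2), np.float64(22.0)], [0, np.float64(64.4), np.float64(31.5)], [0, np.float64(79.0), np.float64(42.1)], [0, np.float64(92.7), np.float64(53.7)], [0, np.float64(105.6), np.float64(66.3)], [0, np.float64(117.6), np.float64(79.7)], [0, np.float64(128.7), np.float64(93.9)], [0, np.float64(138.7), np.float64(108.8)], [0, np.float64(147.6), np.float64(124.4)], [0, np.float64(155.5), np.float64(140.6)], [0, np.float64(162.1), np.float64(157.3)], [0, np.float64(167.6), np.float64(174.4)], [0, np.float64(170.8), np.float64(186.9)], [0, np.float64(172.9), np.float64(196.9)], [0, np.float64(174.6), np.float64(207.1)], [0, np.float64(175.6), np.float64(214.7)]]
```

>>> carry_out --pt "0 0 40" --pt "0 0 75" --pt "0 0 92" --pt "0 0 98" --pt "0 0 98" --twist '[0,0,0,0,0]'

```text
time_s: 46.3
ee_pos: [0.5508, 0.3213, 0.2629]
tool_rot: [1.0, 0.024, 0.001, -0.0]
contact_force: [-0.3, 0.0, 0.7]
width: 0.0452
gripper_force: 0.0
```

>>> carry_out --pt "0 0 0" --pt "0 0 0" --pt "0 0 0" --pt "0 0 0" --pt "0 0 0" --twist '[0,0,0,0,0]' --fingers 0 --newtons 30

```text
time_s: 46.92
ee_pos: [0.5508, 0.3223, 0.2633]
tool_rot: [1.0, 0.024, 0.001, -0.001]
contact_force: [0.3, 3.9, 5.7]
width: 0.0106
gripper_force: 29.5
```

Gripped again at 10.6 mm. Swinging the lid shut slowly.

>>> carry_out --pt "0 9.5 -4" --pt "0 19 -8" --pt "0 28.5 -11.5" --pt "0 38.5 -14.5" --pt "0 48.5 -17.5" --pt "0 58.5 -19.5" --pt "0 68.5 -21.5" --pt "0 78.5 -23" --pt "0 89 -24" --pt "0 99 -24.5" --pt "0 109.5 -25" --pt "0 119.5 -25" --pt "0 130 -24.5" --pt "0 140 -23.5" --pt "0 150.5 -22" --pt "0 160.5 -20" --pt "0 170.5 -18" --pt "0 180.5 -15.5" --pt "0 190.5 -12.5" --pt "0 190.5 -12.5" --twist '[0,0,0,0,0,0,0,0,0,0,0,0,0,0,0,0,0,0,0,0]'

```text
time_s: 49.42
ee_pos: [0.5595, 0.1296, 0.2742]
tool_rot: [1.0, 0.023, -0.0, 0.0]
contact_force: [5.6, 1.2, 1.1]
width: 0.0111
gripper_force: 29.8
```

>>> carry_out --pt "0 17 6" --pt "0 33.5 13.5" --pt "0 49 22" --pt "0 64.5 31.5" --pt "0 79 42" --pt "0 92.5 53.5" --pt "0 105.5 66.5" --pt "0 117.5 79.5" --pt "0 128.5 94" --pt "0 138.5 109" --pt "0 147.5 124.5" --pt "0 155.5 140.5" --pt "0 162 157.5" --pt "0 167.5 174.5" --pt "0 171 187" --pt "0 173 197" --pt "0 174.5 207" --pt "0 175.5 214.5" --pt "0 175.5 214.5" --twist '[0,0,0,0,0,0,0,0,0,0,0,0,0,0,0,0,0,0,0]'

```text
time_s: 51.8
ee_pos: [0.5675, -0.042, 0.0591]
tool_rot: [1.0, 0.023, -0.0, -0.002]
contact_force: [7.1, 10.8, -2.0]
width: 0.0104
gripper_force: 29.3
```

Run:
```python
from h import *
rel((.5680,-.0436,.0335,.05))
```

```text
at [ 0.5675 -0.042   0.0591] 0.0465
rel [ 0.5  1.8 25.6] twist -0.004
```

>>> carry_out --pt "0 0.5 4" --pt "0 0.5 8" --pt "0 1 12" --pt "0 1 16" --pt "0 1 19" --pt "0 1 22" --pt "0 1 24" --pt "0 1 25.5" --pt "0 1 26.5" --pt "0 1 26.5" --twist '[0,0,0,0,0,0,0,0,0,0]'

```text
time_s: 53.05
ee_pos: [0.5685, -0.0429, 0.0387]
tool_rot: [1.0, 0.024, 0.002, -0.002]
contact_force: [-5.9, 14.2, 48.4]
width: 0.0104
gripper_force: 35.7
```

>>> carry_out --pt "0 0 -2" --pt "0 0 -4" --pt "0 0 -4" --twist '[0,0,0]'

```text
time_s: 53.42
ee_pos: [0.5684, -0.0429, 0.0392]
tool_rot: [1.0, 0.023, 0.001, -0.002]
contact_force: [3.9, 12.2, 14.3]
width: 0.0106
gripper_force: 32.4
```

>>> carry_out --pt "0 0 0" --pt "0 0 0" --pt "0 0 0" --pt "0 0 -30" --pt "0 0 -80" --pt "0 0 -130" --pt "0 0 -180" --pt "0 0 -210" --pt "0 0 -210" --pt "0 0 -210" --twist '[0,0,0,0,0,0,0,0,0,0]' --fingers 40

```text
time_s: 54.68
ee_pos: [0.5666, -0.0453, 0.2463]
tool_rot: [1.0, 0.024, -0.001, -0.0]
contact_force: [0.3, 0.6, 0.4]
width: 0.0397
gripper_force: 0.0
```

Run:
```python
from h import *
rel(); c=cams.get_calibration("wrist"); im=cams.get_image("wrist");cv2.imwrite("pics/w9.png",im[:,:,::-1]);m=masks(im)
for s,ce,l in blobs(m["yellow"],100):
    ct=cv2.findContours(l.astype(np.uint8),cv2.RETR_CCOMP,cv2.CHAIN_APPROX_NONE)[0]
    for k in ct:
        if len(k)>12: (u,v),wh,a=cv2.minAreaRect(k);print("yel",len(k),u,v,wh,onz("wrist",(u,v),.086,c)[0].round(4))
for s,ce,l in blobs(m["red"],50): print("red",s,ce,onz("wrist",ce,.11,c)[0].round(4))
t=cams.get_image("top");s_=cams.get_image("scene")
r1=[x[1] for x in blobs(masks(t)["red"],40)];r2=[x[1] for x in blobs(masks(s_)["red"],40)];print(r1,r2)
```

```text
at [ 0.5666 -0.0453  0.2463] 0.0475
yel 156 296.9999694824219 278.4999694824219 (43.99999237060547, 34.99999237060547) [ 0.4854 -0.0223  0.086 ]
yel 54 297.5000305175781 279.0000305175781 (19.091880798339844, 19.091880798339844) [ 0.4849 -0.0228  0.086 ]
red 624 [425.24038462  70.76282051] [ 0.6668 -0.1121  0.11  ]
[array([155.78688525,  74.78688525])] [array([257.75609756, 281.61788618]), array([456.20338983, 456.8220339 ])]
```

View pics/w9.png

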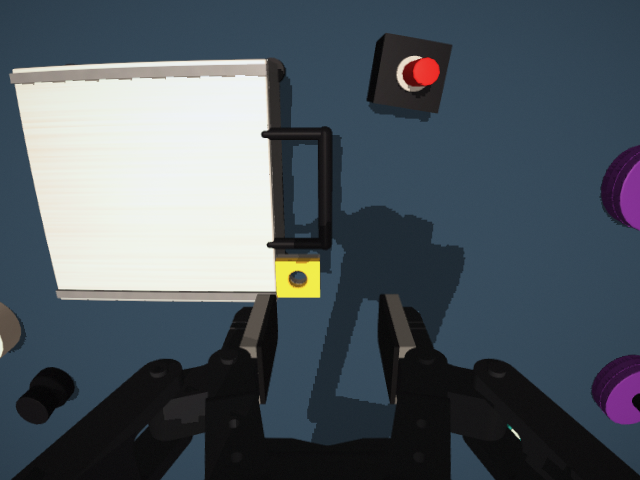

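The lid is shut again, with the eye hole back at (298,279), the same spot as at the start. Now the pin: I hover over it and measure.

```bash
cat > pin.py <<'E'
from h import *
def measure(tag):
    p,M,th=pose(); c=cams.get_calibration("wrist"); im=cams.get_image("wrist");cv2.imwrite(f"pics/{tag}.png",im[:,:,::-1]);m=masks(im)
    print("at",p.round(4),round(th,4))
    for s,ce,l in blobs(m["red"],100):
        u=np.argwhere(l)[:,::-1]; print("red",s,ce.round(1),"bbox",u.min(0),u.max(0))
        g=l.copy(); 
    for s,ce,l in blobs(m["yellow"],100):
        for k in cv2.findContours(l.astype(np.uint8),cv2.RETR_CCOMP,cv2.CHAIN_APPROX_NONE)[0]:
            if 12<len(k)<90: (u,v),r=cv2.minEnclosingCircle(k);print("eye",u,v,r,onz("wrist",(u,v),.086,c)[0].round(4))
    return im,c
E
python3 - <<'E'
from h import *
rel((.668,-.111,.215,.05))
E
```

```text
at [ 0.5665 -0.0451  0.2458] 0.0477
rel [98.4 70.6 30.4] twist -0.002
```

>>> carry_out --pt "33 24 0" --pt "66 48 10" --pt "98.5 70.5 30" --pt "98.5 70.5 30" --pt "98.5 70.5 30" --twist '[0,0,0,0,0]'

```text
time_s: 55.45
ee_pos: [0.6684, -0.1106, 0.2163]
tool_rot: [1.0, 0.024, -0.001, -0.001]
contact_force: [-1.1, -0.0, 0.6]
width: 0.0401
gripper_force: 0.0
```

Run:
```python
from pin import *
im,c=measure("p10")
# red top disc: nearest (lowest) part; collar: white ring around
l=max(blobs(masks(im)["red"],100),key=lambda b:b[0])[2]
u=np.argwhere(l)[:,::-1]
ct=max(cv2.findContours(l.astype(np.uint8),cv2.RETR_EXTERNAL,cv2.CHAIN_APPROX_NONE)[0],key=len).reshape(-1,2)
for z in(.116,.071): print(z,onz("wrist",[u.mean(0),(u[:,0].mean(),u[:,1].max()),(u[:,0].mean(),u[:,1].min())],z,c).round(4))
x0,y0=u.min(0)-30;x1,y1=u.max(0)+30
cv2.imwrite("pics/p10c.png",cv2.resize(im[max(y0,0):y1,max(x0,0):x1],None,fx=4,fy=4,interpolation=3)[:,:,::-1]);print(x0,y0,x1,y1)
```

```text
at [ 0.6684 -0.1106  0.2163] 0.0477
red 809 [326.7 210. ] bbox [314 189] [341 228]
0.116 [[ 0.6709 -0.1107  0.116 ]
 [ 0.6575 -0.1113  0.116 ]
 [ 0.6859 -0.11    0.116 ]]
0.071 [[ 0.6576 -0.1112  0.071 ]
 [ 0.642  -0.112   0.071 ]
 [ 0.6751 -0.1104  0.071 ]]
284 159 371 258
```

View pics/p10c.png

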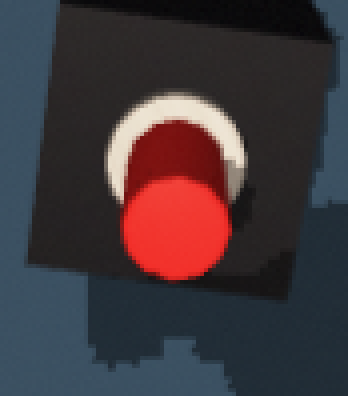

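The crop shows the pin upright: its top disc centre is at crop (177,228), i.e. pixel (328.2,216), and the collar ring spans crop columns 105–247.

Run:
```python
from h import *
c=cams.get_calibration("wrist")
print(onz("wrist",[(328.2,216)],.116,c).round(4))
w=masks(cv2.imread("pics/p10.png")[:,:,::-1].copy())["white"]; 
# far edge of collar + 14mm
print(onz("wrist",[(284+176/4,159+93/4)],.071,c).round(4),"minus .014 in x")
rel((.6675,-.111,.048,.05))
```

```text
[[ 0.6665 -0.1118  0.116 ]]
[[ 0.6808 -0.1111  0.071 ]] minus .014 in x
at [ 0.6685 -0.1104  0.2172] 0.048
rel [ -0.8   0.7 169.2] twist -0.002
```

>>> carry_out --pt "-1 1 40" --pt "-1 1 80" --pt "-1 1 120" --pt "-1 1 145" --pt "-1 1 160" --pt "-1 1 167" --pt "-1 1 167" --twist '[0,0,0,0,0,0,0]'

```text
time_s: 56.38
ee_pos: [0.6688, -0.112, 0.0512]
tool_rot: [1.0, 0.024, 0.0, 0.0]
contact_force: [0.5, 0.3, 0.7]
width: 0.0397
gripper_force: 0.0
```

>>> carry_out --pt "0 0 0" --pt "0 0 0" --pt "0 0 0" --pt "0 0 0" --pt "0 0 0" --pt "0 0 0" --twist '[0,0,0,0,0,0]' --fingers 0 --newtons 60

```text
time_s: 57.12
ee_pos: [0.6694, -0.1121, 0.0519]
tool_rot: [1.0, 0.024, 0.001, 0.0]
contact_force: [-0.5, 1.0, 6.3]
width: 0.0185
gripper_force: 58.7
```

>>> carry_out --pt "0 0 -25" --pt "0 0 -55" --pt "0 0 -85" --pt "0 0 -115" --pt "-25 -15 -115" --pt "-55 -30 -115" --pt "-85 -45 -115" --pt "-115 -60 -115" --pt "-140 -73 -115" --pt "-140 -73 -115" --pt "-140 -73 -115" --twist '[0,0,0,0,0,0,0,0,0,0,0]'

```text
time_s: 58.5
ee_pos: [0.5262, -0.0462, 0.166]
tool_rot: [1.0, 0.024, 0.001, 0.0]
contact_force: [-0.8, 0.5, -1.6]
width: 0.0182
gripper_force: 58.6
```

Run:
```python
from pin import *
im,c=measure("p11"); print(bot.read_state()["width"])
rel((.487,-.0234,.167,.05))
```

```text
at [ 0.5262 -0.0462  0.166 ] 0.0478
red 2076 [327.5 364.3] bbox [300 341] [355 388]
0.01849217814996812
at [ 0.5265 -0.0463  0.1659] 0.0477
rel [-38.3 -24.8  -1.2] twist -0.002
```

>>> carry_out --pt "-20 -13 0" --pt "-38.5 -25 0" --pt "-38.5 -25 0" --pt "-38.5 -25 0" --pt "-38.5 -25 0" --twist '[0,0,0,0,0]'

```text
time_s: 59.18
ee_pos: [0.4869, -0.0232, 0.1657]
tool_rot: [1.0, 0.024, 0.001, 0.0]
contact_force: [0.6, 0.6, -1.5]
width: 0.0184
gripper_force: 58.7
```

Run:
```python
from pin import *
im,c=measure("p12")
H=masks(im)["yellow"];ys=np.argwhere(H)
print(len(ys), ys.min(0) if len(ys) else 0, ys.max(0) if len(ys) else 0)
if len(ys):
    for v in range(ys[:,0].min(),ys[:,0].max()+1,4):
        r=np.where(H[v])[0]; 
        if len(r): g=np.where(np.diff(r)>1)[0]; print(v,r[0],[(r[i],r[i+1]) for i in g],r[-1])
rel((.487,-.0234,.072,.05))
def proj(X): return cv2.projectPoints(np.float64(X).reshape(1,3),cv2.Rodrigues(c["R"])[0],c["t"],c["mtx"],c["dist"])[0].ravel()
print("expected eye px",proj((.4847,-.0229,.086)),"pin tip px (nominal)",proj((.4847,-.0229,.125)))
```

```text
at [ 0.4869 -0.0232  0.1657] 0.0474
red 2080 [327.5 364.3] bbox [300 341] [355 388]
695 [200 295] [250 355]
200 295 [] 355
212 296 [(np.int64(296), np.int64(302)), (np.int64(302), np.int64(322)), (np.int64(328), np.int64(355))] 355
216 314 [(np.int64(316), np.int64(334)), (np.int64(335), np.int64(339)), (np.int64(339), np.int64(355))] 355
220 299 [(np.int64(299), np.int64(309)), (np.int64(310), np.int64(312)), (np.int64(312), np.int64(338)), (np.int64(338), np.int64(355))] 355
224 297 [(np.int64(300), np.int64(302)), (np.int64(302), np.int64(304)), (np.int64(304), np.int64(306)), (np.int64(306), np.int64(308)), (np.int64(311), np.int64(339)), (np.int64(339), np.int64(347)), (np.int64(348), np.int64(355))] 355
228 296 [(np.int64(304), np.int64(307)), (np.int64(307), np.int64(309)), (np.int64(311), np.int64(339)), (np.int64(339), np.int64(343)), (np.int64(343), np.int64(351)), (np.int64(351), np.int64(353)), (np.int64(353), np.int64(355))] 355
232 296 [(np.int64(307), np.int64(310)), (np.int64(312), np.int64(351)), (np.int64(351), np.int64(353))] 355
236 296 [(np.int64(312), np.int64(314))] 316
240 296 [] 324
244 296 [] 318
248 315 [] 316
at [ 0.4866 -0.0232  0.1657] 0.0474
rel [ 0.3  0.2 93.7] twist -0.003
expected eye px [325.41578795 225.98060956] pin tip px (nominal) [325.16566922 247.70839108]
```

The hole spans columns 311–339 and rows 216–236, so its centre is ≈(325,226), matching the prediction (325.4,226.0). Inserting in stages.

>>> carry_out --pt "0 0 15" --pt "0 0 28" --pt "0 0 36" --pt "0 0 42" --pt "0 0 48" --pt "0 0 54" --pt "0 0 54" --twist '[0,0,0,0,0,0,0]'

```text
time_s: 60.1
ee_pos: [0.4852, -0.0226, 0.1112]
tool_rot: [1.0, 0.024, -0.0, -0.0]
contact_force: [0.5, -0.0, -1.0]
width: 0.0182
gripper_force: 58.7
```

>>> carry_out --pt "0 0 8" --pt "0 0 16" --pt "0 0 24" --pt "0 0 30" --pt "0 0 34" --pt "0 0 37" --pt "0 0 38.5" --pt "0 0 38.5" --twist '[0,0,0,0,0,0,0,0]'

```text
time_s: 61.1
ee_pos: [0.4856, -0.0227, 0.0731]
tool_rot: [1.0, 0.024, 0.0, -0.0]
contact_force: [-0.0, -0.4, 0.1]
width: 0.0185
gripper_force: 58.7
```

Almost home. I'll press down until it meets resistance, then release and retreat.

>>> carry_out --pt "0 0 1" --pt "0 0 2" --pt "0 0 3" --pt "0 0 3" --twist '[0,0,0,0]'

```text
time_s: 61.6
ee_pos: [0.486, -0.0227, 0.0725]
tool_rot: [1.0, 0.024, 0.001, 0.0]
contact_force: [-7.1, 0.9, 25.4]
width: 0.0182
gripper_force: 61.9
```

>>> carry_out --pt "0 0 0" --pt "0 0 0" --pt "0 0 0" --pt "0 0 0" --pt "0 0 -30" --pt "0 0 -80" --pt "0 0 -140" --pt "0 0 -140" --pt "0 0 -140" --twist '[0,0,0,0,0,0,0,0,0]' --fingers 45

```text
time_s: 62.72
ee_pos: [0.4851, -0.0226, 0.2098]
tool_rot: [1.0, 0.024, -0.0, -0.0]
contact_force: [-0.8, -0.5, -0.9]
width: 0.0447
gripper_force: 0.0
```

Run:
```python
from pin import *
im,c=measure("p13")
l=max(blobs(masks(im)["red"],100),key=lambda b:b[0])[2]; u=np.argwhere(l)[:,::-1]
print(onz("wrist",[(u[:,0].mean(),u[:,1].max())],.137,c).round(4),"near edge of top disc (+.010 -> axis)")
t=cams.get_image("top");s=cams.get_image("scene")
a=[x[1] for x in blobs(masks(s)["red"],40)];b=[x[1] for x in blobs(masks(t)["red"],20)];print(a,b)
for q in a:
    for r in b:
        X,d=tri(r,q); 
        if d<.01: print(X.round(4),round(d,4))
c=cams.get_calibration("scene"); print(cv2.projectPoints(np.float64([[.4847,-.0229,.118],[.4847,-.0229,.128]]),cv2.Rodrigues(c["R"])[0],c["t"],c["mtx"],c["dist"])[0].reshape(-1,2))
```

```text
at [ 0.4851 -0.0226  0.2098] 0.0478
red 940 [325.9 222.9] bbox [312 199] [342 243]
[[ 0.4735 -0.023   0.137 ]] near edge of top disc (+.010 -> axis)
[array([315.68468468, 216.97297297]), array([456.20338983, 456.8220339 ])] [array([155.78688525,  74.78688525])]
[0.9203 0.3518 0.0245] 0.0009
[[315.25461914 217.00941831]
 [315.29069059 214.37518384]]
```

The pin met a 25 N stop at the expected height. Its grip shows at scene (315.7,217.0) against a predicted (315.3,217.0), so it is home, upright and released.

```bash
python3 -c "
from workcell import finish_job
print(finish_job())"
```

```text
the job is handed in; nothing more can be done
None
```

I packed both tins and both orange boxes flat in the case, shut the lid gently, pushed the locking pin fully home and handed the job in; it returned no verdict, and the mug, film core and loupe were never touched.

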